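# Load cast terrain tiles into the hot curing unit

### The job

Load the hot curing unit: with the red-handled lid lifter, take its hot lid off by the loop, keeping it level, and rest it on the cork trivet; then press every cast terrain tile on the green cutting mat down flush into a recess of the plate in the well, one to a recess. Put the lid back on with the lifter so that it sits fully home, then turn only the outer ring of the double dial clockwise until its white line meets the green mark, leaving the inner heat knob as it is set, and stand the lifter upright on its little cork pad. Never touch the hot lid with the gripper, and do not disturb the sand timer, the paint pots or the round tin.

Things in the scene. Friction and masses are not known exactly. Their poses are not given: they have to be found in the camera images.
- curing_unit: white bench curing unit, fixed; origin on the worktop under the centre of its well. x -147..+53, y -92..+92 mm, -x side to the robot (yaw up to 0.12). Well 90 (x) by 168 (y) mm inside, walls 8 mm, rim 102 mm above the worktop; in it a fixed aluminium plate, top 58 mm up, with three recesses in a row along y. Control deck x -147..-53, top 60 mm up, with the double dial at x = -104, y = 0
- well_rim (a point): centre of the well's mouth, at rim height; axes as curing_unit. The lid's origin is here when it is home
- recess_a (a point): centre of the floor of the recess at local y = +47 mm; the recess is 61 (x) by 41 (y) mm and 10 mm deep: 3 mm longer and wider than a tile's base, with its mouth chamfered 1 mm. Axes as curing_unit
- recess_b (a point): the same for the middle recess (local y = 0)
- recess_c (a point): the same for the recess at local y = -47 mm
- green_mark (a point): the broad green tick on the deck beside the dial, 34 mm from the dial's axis, where the outer ring's white line must point (timer_ring = 1.5)
- timer_ring (a joint): angle (rad) of the outer dial ring, the timer: black, knurled, round, 50 mm across, top 83.5 mm and underside 61.5 mm above the worktop, with a white line; friction 0.04 N m, stays where left. Grows clockwise seen from above; range 0 to 2.8; ticks 0.25 rad apart, green mark at 1.5; starts between 0.1 and 0.5
- ring_top (a point): on the dial's axis at the top of the outer ring; it turns with the ring
- heat_knob (a joint): angle (rad) of the inner knob, the heat setting: aluminium, 22 mm across, standing 15 mm above the middle of the outer ring, with a red line; turns very easily and independently of the ring. Must stay as found
- heat_line (a point): outer end of the inner knob's red line, on its top, 9 mm from the dial's axis; it turns with the inner knob
- lid: the hot steel lid, loose, about 0.38 kg: plate 104 (x) by 180 (y) by 6 mm, origin at the centre of its underside. A skirt below it, 82 by 160 mm outside and 6 mm deep, drops into the well's mouth with 4 mm play all round (on the trivet the origin is 6 mm above the cork). Starts home on the well. Balanced about its middle
- loop (a point): middle of the round bar of the lid's loop handle: bar 8 mm thick, along the lid's y, its axis 44 mm above the lid's origin (34 mm free below it), free length 68 mm between its two upright legs at y = +-40 mm
- lifter: C-shaped lid lifter, loose, 0.22 kg; origin under its saddle, on the plane it stands on. Two tines, 8 wide, 6 thick, at y = +-18 mm, run from x = -38 to +14 mm (points to +x); saddle x = -8..+8 between a stop 6 mm high behind and an upturned tip 10 mm high (16 above the underside). Cross bar 44 wide and shank at x = -36 rise to the handle. Enter under the loop bar along x. Stands alone
- lifter_grip (a point): centre of the lifter's red handle, straight above the saddle, 73 mm above the underside: a bar along x 80 mm long, 16 mm wide (y), 22 mm high
- lifter_pad: cork pad, fixed, 76 by 66 mm, 5 mm thick, origin at the centre of its underside; the lifter starts on it and ends on it
- trivet: cork trivet, fixed, 130 (x) by 190 (y) mm, 10 mm thick, with two dark strips; origin at the centre of its underside
- cutting_mat: green cutting mat, fixed, 140 (x) by 190 (y) mm, 2 mm thick, on which the tiles start; it and the trivet may change places
- grey_tile: stone-grey cast terrain tile, loose, 0.09 kg; absent in some runs (two or three tiles in all). Base 58 (x) by 38 (y) by 10 mm, origin at the centre of its underside; a stub of wall to grasp stands on its middle: 50 (x) by 13 (y) mm, up to 44 mm above the underside. Half a turn makes no difference to the fit
- sand_tile: sand-yellow cast terrain tile, loose, 0.09 kg; absent in some runs (two or three tiles in all). Base 58 (x) by 38 (y) by 10 mm, origin at the centre of its underside; a stub of wall to grasp stands on its middle: 50 (x) by 13 (y) mm, up to 44 mm above the underside. Half a turn makes no difference to the fit
- rust_tile: rust-brown cast terrain tile, loose, 0.09 kg; absent in some runs (two or three tiles in all). Base 58 (x) by 38 (y) by 10 mm, origin at the centre of its underside; a stub of wall to grasp stands on its middle: 50 (x) by 13 (y) mm, up to 44 mm above the underside. Half a turn makes no difference to the fit
- sand_timer: bystander: sand timer, 36 mm across, 85 mm high
- paint_pot_0: bystander: paint pot with a red band, 30 mm across, 46 mm high
- paint_pot_1: bystander: paint pot with a blue band and black cap, 30 mm across, 46 mm high
- dice_tin: bystander: round printed tin, 68 mm across, 46 mm high

How it is judged (in metres and radians):
On the way, in this order (a step that is already met when the one before it is completed fails the run):
1. the lid is off the rim, hanging level from the lifter alone (contact force between lid and lifter above 1.5 N and angle between lid's own z axis and vertical below 0.26 rad and not (contact force between lid and the arm above 0.5 N or contact force between lid and the fingers above 0.5 N) and z of lid in the frame of well_rim above 0.025 m), for 0.2 s.
2. the lid rests flat on the trivet (horizontal distance between lid and trivet below 0.035 m and height (world z) of lid below 0.022 m and angle between lid's own z axis and vertical below 0.05 rad and contact force between lid and trivet above 1.5 N), for 0.2 s.
3. every tile sits flush in a recess, while the lid is on the trivet (all of step 2 and ((horizontal distance between grey_tile and recess_a below 0.006 m and z of grey_tile in the frame of recess_a between -0.004 and 0.0025 m and angle between grey_tile's own z axis and vertical below 0.05 rad) or (horizontal distance between grey_tile and recess_b below 0.006 m and z of grey_tile in the frame of recess_b between -0.004 and 0.0025 m and angle between grey_tile's own z axis and vertical below 0.05 rad) or (horizontal distance between grey_tile and recess_c below 0.006 m and z of grey_tile in the frame of recess_c between -0.004 and 0.0025 m and angle between grey_tile's own z axis and vertical below 0.05 rad)) and ((horizontal distance between sand_tile and recess_a below 0.006 m and z of sand_tile in the frame of recess_a between -0.004 and 0.0025 m and angle between sand_tile's own z axis and vertical below 0.05 rad) or (horizontal distance between sand_tile and recess_b below 0.006 m and z of sand_tile in the frame of recess_b between -0.004 and 0.0025 m and angle between sand_tile's own z axis and vertical below 0.05 rad) or (horizontal distance between sand_tile and recess_c below 0.006 m and z of sand_tile in the frame of recess_c between -0.004 and 0.0025 m and angle between sand_tile's own z axis and vertical below 0.05 rad)) and ((horizontal distance between rust_tile and recess_a below 0.006 m and z of rust_tile in the frame of recess_a between -0.004 and 0.0025 m and angle between rust_tile's own z axis and vertical below 0.05 rad) or (horizontal distance between rust_tile and recess_b below 0.006 m and z of rust_tile in the frame of recess_b between -0.004 and 0.0025 m and angle between rust_tile's own z axis and vertical below 0.05 rad) or (horizontal distance between rust_tile and recess_c below 0.006 m and z of rust_tile in the frame of recess_c between -0.004 and 0.0025 m and angle between rust_tile's own z axis and vertical below 0.05 rad))), for 0.3 s.
4. the lid hangs level from the lifter again (contact force between lid and lifter above 1.5 N and angle between lid's own z axis and vertical below 0.26 rad and not (contact force between lid and the arm above 0.5 N or contact force between lid and the fingers above 0.5 N) and height (world z) of lid above 0.045 m), for 0.2 s.
5. the lid is fully home on the well, the timer ring not yet at the mark (horizontal distance between lid and well_rim below 0.008 m and z of lid in the frame of well_rim below 0.003 m and angle between lid's own z axis and vertical below 0.04 rad and contact force between lid and curing_unit above 1.5 N and value of joint timer_ring below 0.9 rad), for 0.2 s.
6. the outer ring is at the green mark (value of joint timer_ring between 1.36 and 1.64 rad and horizontal distance between lid and well_rim below 0.008 m and z of lid in the frame of well_rim below 0.003 m and angle between lid's own z axis and vertical below 0.04 rad and contact force between lid and curing_unit above 1.5 N), for 0.2 s.
At the end, for the whole second after the job is handed in: every tile is flush in a recess (within 6 mm of its centre, 2.5 mm of its floor, tilt < 0.05 rad), the lid is home (8 mm sideways, 3 mm in height), timer_ring reads 1.36 to 1.64, and the lifter stands upright on its pad (origin within 35 mm of the pad's centre) (all of step 6 and ((horizontal distance between grey_tile and recess_a below 0.006 m and z of grey_tile in the frame of recess_a between -0.004 and 0.0025 m and angle between grey_tile's own z axis and vertical below 0.05 rad) or (horizontal distance between grey_tile and recess_b below 0.006 m and z of grey_tile in the frame of recess_b between -0.004 and 0.0025 m and angle between grey_tile's own z axis and vertical below 0.05 rad) or (horizontal distance between grey_tile and recess_c below 0.006 m and z of grey_tile in the frame of recess_c between -0.004 and 0.0025 m and angle between grey_tile's own z axis and vertical below 0.05 rad)) and ((horizontal distance between sand_tile and recess_a below 0.006 m and z of sand_tile in the frame of recess_a between -0.004 and 0.0025 m and angle between sand_tile's own z axis and vertical below 0.05 rad) or (horizontal distance between sand_tile and recess_b below 0.006 m and z of sand_tile in the frame of recess_b between -0.004 and 0.0025 m and angle between sand_tile's own z axis and vertical below 0.05 rad) or (horizontal distance between sand_tile and recess_c below 0.006 m and z of sand_tile in the frame of recess_c between -0.004 and 0.0025 m and angle between sand_tile's own z axis and vertical below 0.05 rad)) and ((horizontal distance between rust_tile and recess_a below 0.006 m and z of rust_tile in the frame of recess_a between -0.004 and 0.0025 m and angle between rust_tile's own z axis and vertical below 0.05 rad) or (horizontal distance between rust_tile and recess_b below 0.006 m and z of rust_tile in the frame of recess_b between -0.004 and 0.0025 m and angle between rust_tile's own z axis and vertical below 0.05 rad) or (horizontal distance between rust_tile and recess_c below 0.006 m and z of rust_tile in the frame of recess_c between -0.004 and 0.0025 m and angle between rust_tile's own z axis and vertical below 0.05 rad)) and angle between lifter's own z axis and vertical below 0.08 rad and horizontal distance between lifter and lifter_pad below 0.035 m and contact force between lifter and lifter_pad above 0.5 N and linear speed of lifter below 0.02 m/s); the robot touches nothing.
It fails at once if the gripper or arm touches the hot lid (contact force between lid and the arm above 0.5 N or contact force between lid and the fingers above 0.5 N).
It fails at once if the lid tips by more than 0.35 rad (20 degrees) (angle between lid's own z axis and vertical above 0.35 rad).
It fails at once if the inner heat knob is turned (by more than about 0.2 rad) (distance of heat_line from where it was at the start of the episode above 0.002 m).
It fails at once if a bystander is moved more than 25 mm (distance of any of sand_timer, paint_pot_0, paint_pot_1, dice_tin from where it was at the start of the episode above 0.025 m).
Of grey_tile, sand_tile, rust_tile only 2 to 3 are there at a start; the rules pass over those that are not, and their reading is None.
At some moment in a run one of grey_tile, sand_tile, rust_tile may be knocked a few centimetres aside while the robot is not near it.
It also fails if it takes over 210 s, if anything falls off the work surface, if the arm or the gripper's body presses on something with over 40 N, if the wrist force passes 120 N, or if a joint passes its speed limit or range.

### The arm

A 6-joint arm with a two-finger parallel gripper is mounted at the origin on a cart in front of the work surface, level with it; the furniture and walls round the work are solid. World frame = base frame: x ahead of the robot, y to its left, z up, the work surface at z = 0. Lengths are in mm, angles in rad, forces in N, time in s.
With the tool pointing down it reaches from about 350 to 775 mm from the base axis. Payload 7.3 kg.
Tool frame: the origin (TCP) lies at the very end of the fingers, on their centre line; the grasp point (between the pads) lies 19 mm behind it; z points along the fingers, y is the line along which they close (so a half turn about z gives the same grasp; the last joint's range is limited). The gripper opens to 92 mm and grips with 3 to 60 N. Pads are 19 mm wide; open, the fingers measure 130 mm over their backs; the gripper's body (75 mm by 190 mm) begins 47 mm behind the grasp point.
Start: joints at [-1.356, 0.342, 1.524, -0, 1.275, -0.146], TCP at [185.36, -491.209, 226.741] pointing down, gripper open.
Joint ranges: [-2.53, 2.53], [-0.77, 2.02], [0.04, 2.7], [-1, 4.14], [0.28, 2.66], [-3.11, 3.11]. Speed limits (rad/s): [2.57, 2.57, 3.14, 3.14, 3.14, 3.14].

### API

Orientations are given as [roll, pitch, yaw] about the fixed x, y, z axes, in that order (R = Rz(yaw) Ry(pitch) Rx(roll)).
In Python, from plant import bot gives the robot as it stands.
- The arm moves only by the tool jog_arm, never from a script. Its argument "targets" is a list of rows, each an object with "xyz": the shift along the tool's x, y, z as a fraction of full scale, a list of three; "spin": the turn about the tool's z as a fraction of full scale. In form: [{"xyz": [x, y, z], "spin": spin}, ...]. A call has exactly 10 rows; each row shifts and turns the commanded pose from where the row before left it, along the tool's axes as they then stand; what a row does not reach is not made up. Full scale, the value 1, is 80 mm for a shift and 0.1 rad for a turn. A row lasts 1/8 s, in which the tool goes at most 62.5 mm and 10.7 degrees, less where a joint would pass 70% of its speed; a pose out of reach is approached as far as the arm can. A call with a number of a shift or a turn outside -1 to 1 is refused whole. A call with a gripper value outside its range is refused whole. "gripper" is the opening in per cent of the stroke, from 0 (shut) to 100 (fully open), set as the call begins (left out, the last holds). The fingers move at their own pace and stop on an object; the grip force is fixed at half the most. Time passes only in rows, so rows that do not move let the fingers close, or fill a call up. It gives the time, the measured TCP pose, the force, the opening and the grip force at its end, in the units of the state.
- bot.get_obs(): the state, without advancing time (a new reading comes with each control period).
- bot.capture(name): name is "scene" or "top" or "wrist"; returns the picture (420x560x3 uint8, blue, green, red); there is no depth.
- bot.get_calibration(name): a dict with "vfov" (degrees; the focal length in pixels is half the picture's height over the tangent of half this angle, whatever the lens; pixels are square), "cx", "cy" (the principal point, pixels), "eye" and "rotation" of the camera in the world. Camera axes: x right, y down, z forward; pixel columns grow to the right and rows downward; lengths in mm; the calibration is good to about 2 mm. A picture is of the moment at which its call begins: read the wrist's pose just before it. get_calibration takes no time and is no camera call; for the wrist camera it gives the pose at the moment of the call.
- bot.close_job(): hands the job in; it is judged then, once.
The state is a dict: "time": time; "joint_positions": joint angles; "dq": joint speeds; "tau": joint torques, N m; "tool_pos": TCP position; "tcp_rot": TCP orientation; "contact_force": force on the tool from outside, world axes, zero at the start; "moment": the same for the moment, N m; "grip_width": finger opening in mm; "finger_force": force on a finger pad.
Only numpy, scipy, OpenCV 4.12 (cv2) and the standard library are available. Lean on these libraries where they do the work, as an engineer would, in place of code of your own. Each camera call takes 0.05 s, during which the arm holds its last target. There are 200 camera calls.

## Working session

There is one attempt and no reset: what is moved stays moved. The work goes in short steps, Python scripts to look and compute and a tool call to move; the robot and the scene stay as the last step left them, time stands still between calls to the robot, and variables do not carry over. Pictures are saved under pics/ and viewed, at most 14 in all, crops included, and the job is handed in when it is done.

Besides the shell and the picture viewer there is one more tool, called after ">>>" by a JSON object that holds its "fn" and its "kwargs", one argument or row to a line. jog_arm: Moves the arm, as the interface text tells. Shift numbers are shares of 80 mm and turn numbers shares of 0.1 rad, none past 1 either way. Its arguments: {"type":"object","properties":{"targets":{"type":"array","items":{"type":"object","properties":{"xyz":{"type":"array","items":{"type":"number"}},"spin":{"type":"number"}}}},"gripper":{"type":"number"}},"required":["targets"]}

```bash
ls; mkdir -p pics; python3 - <<'E'
from plant import bot
import cv2
o=bot.get_obs();print(o)
for n in("scene","top"):
    im=bot.capture(n);cv2.imwrite(f"pics/{n}0.png",im);print(n,bot.get_calibration(n))
print(bot.get_calibration("wrist"))
E
```

```text
pics
{'time': 0.0, 'joint_positions': array([-1.35599492e+00,  3.42713638e-01,  1.52501880e+00,  7.26102672e-07,
        1.27542024e+00, -1.45995123e-01]), 'dq': array([ 0.00092349,  0.00078975,  0.00062204,  0.00115449,  0.00037101,
       -0.00038192]), 'tau': array([-1.19173277e-03, -4.31240630e+01, -2.44215703e+01,  7.17602740e-02,
        5.60344441e-02, -1.05153895e-04]), 'tool_pos': array([ 185.26926547, -490.77950997,  226.04907016]), 'tcp_rot': array([-3.14004933e+00, -2.27634213e-04,  3.60796145e-01]), 'contact_force': array([ 0.74915304, -0.12056   ,  0.42055819]), 'moment': array([-0.02902442, -0.0207708 ,  0.07382559]), 'finger_force': 0.0, 'grip_width': 91.74497599043771}
scene {'vfov': 48.97044679921313, 'cx': 289.53650238701505, 'cy': 212.34540848003982, 'eye': array([ 277.00830551, -491.15295439,  805.22010706]), 'rotation': array([-2.4214355 , -0.01324301, -0.49903222])}
top {'vfov': 55.39298514861397, 'cx': 280.895284127862, 'cy': 210.5840922710504, 'eye': array([414.5012231 , -10.03094338, 947.11500033]), 'rotation': array([-2.91630217, -0.00593837, -1.38435769])}
{'vfov': 61.410229999180984, 'cx': 282.20040136968123, 'cy': 207.18139821702394, 'eye': array([ 253.48279516, -465.6268141 ,  383.31155817]), 'rotation': array([ 2.86836774e+00,  1.23204893e-03, -1.20991903e+00])}
```

View pics/scene0.png

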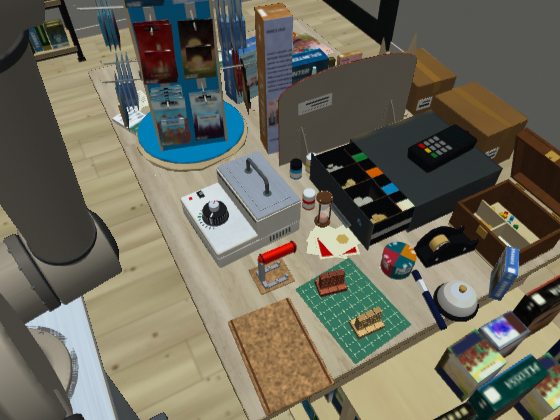

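View pics/top0.png

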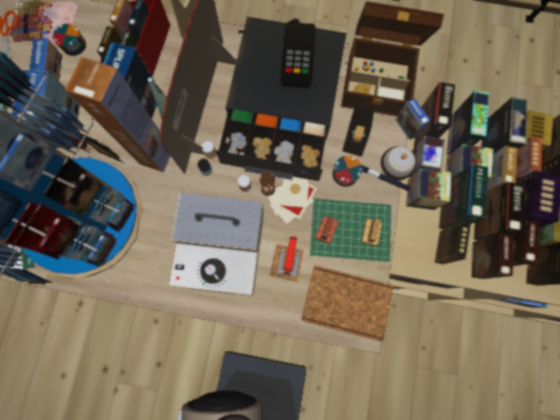

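The scene shows the unit (about 240,205), lifter (275,260), trivet at (280,355), and the mat with two tiles, rust at (330,283) and sand at (367,320). In the top view these are the lifter (288,258), rust (327,230) and sand (372,232). There is no grey tile. I'll take enlarged crops next.

```bash
cat > h.py <<'E'
import numpy as np, cv2
from scipy.spatial.transform import Rotation as Ro
def cam(c):
    return Ro.from_euler('xyz',c['rotation']).as_matrix(),np.array(c['eye']),210/np.tan(np.radians(c['vfov'])/2),c['cx'],c['cy']
def proj(c,P):
    R,e,f,cx,cy=cam(c);q=(np.atleast_2d(P)-e)@R
    return np.c_[cx+f*q[:,0]/q[:,2],cy+f*q[:,1]/q[:,2]]
def back(c,uv,z):
    R,e,f,cx,cy=cam(c);uv=np.atleast_2d(np.array(uv,float))
    d=np.c_[(uv[:,0]-cx)/f,(uv[:,1]-cy)/f,np.ones(len(uv))]@R.T
    return e+d*((z-e[2])/d[:,2])[:,None]
def crop(src,dst,x0,y0,x1,y1,s):
    im=cv2.imread(src) if isinstance(src,str) else src
    c=cv2.resize(im[y0:y1,x0:x1],None,fx=s,fy=s,interpolation=cv2.INTER_CUBIC)
    for x in range((x0+19)//20*20,x1,20): cv2.putText(c,str(x),(int((x-x0)*s),8),0,.3,(0,0,255));c[:4,int((x-x0)*s)]=255
    for y in range((y0+19)//20*20,y1,20): cv2.putText(c,str(y),(0,int((y-y0)*s)+3),0,.3,(0,0,255))
    cv2.imwrite(dst,c)
E
python3 -c "
from h import *
crop('pics/scene0.png','pics/s1.png',170,140,420,340,3)
crop('pics/top0.png','pics/t1.png',160,180,400,350,3.3)"
```

```text
(no output)
```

View pics/s1.png

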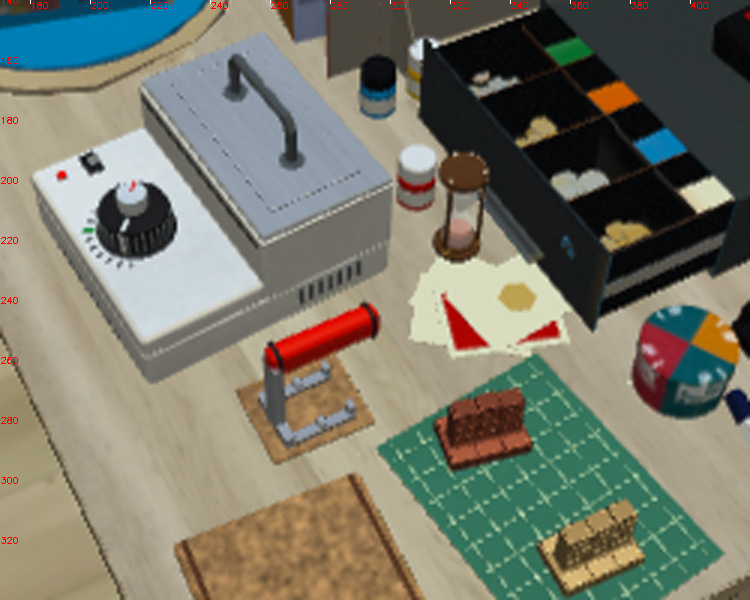

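View pics/t1.png

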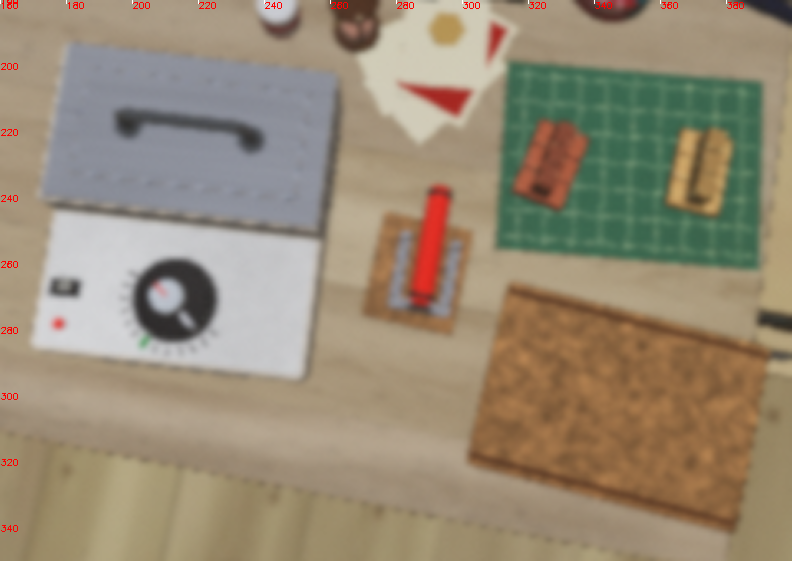

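The crops give clear corners for the lid, deck, pad, trivet and tile bases. The lifter's handle runs from (260,258) to (295,246) in the scene crop, with its shank on the robot side. I'll fit planar poses from both views.

```bash
cat > fit1.py <<'E'
from h import *
from plant import bot
from scipy.optimize import least_squares
C={'s':bot.get_calibration('scene'),'t':bot.get_calibration('top')}
def px(k,p): return np.array([170+p[0]/3,140+p[1]/3]) if k=='s' else np.array([160+p[0]/3.3,180+p[1]/3.3])
def fit(name,obs,g):
    L=np.array([o[1] for o in obs],float)
    def W(p,l): c,s=np.cos(p[2]),np.sin(p[2]); return np.array([p[0]+c*l[0]-s*l[1],p[1]+s*l[0]+c*l[1],l[2]])
    f=lambda p:np.concatenate([proj(C[k],W(p,l))[0]-px(k,q) for k,l,q in obs])
    r=least_squares(f,g,loss='soft_l1',x_scale=[10,10,.1]); print(name,np.round(r.x,3),np.round(f(r.x).reshape(-1,2),1).tolist())
fit('unit',[('s',(-52,90,108),(140,83)),('s',(52,90,108),(265,33)),('s',(52,-90,108),(392,183)),('s',(-52,-90,108),(262,245)),
 ('s',(-147,92,60),(33,175)),('s',(-147,-92,60),(148,345)),
 ('t',(52,90,108),(68,43)),('t',(52,-90,108),(340,75)),('t',(-52,-90,108),(322,232)),('t',(-52,90,108),(40,203)),
 ('t',(-147,92,60),(32,347)),('t',(-147,-92,60),(305,380))],[500,100,0])
fit('lifter',[('s',(-40,0,78),(268,358)),('s',(40,0,78),(376,319)),('t',(40,0,78),(439,190)),('t',(-40,0,78),(421,305))],[450,-50,0])
fit('pad',[('s',(-38,33,5),(237,393)),('s',(-38,-33,5),(278,462)),('s',(38,-33,5),(374,422)),('t',(38,33,5),(385,212)),('t',(38,-33,5),(471,232)),('t',(-38,-33,5),(452,333)),('t',(-38,33,5),(363,315))],[450,-50,0])
fit('trivet',[('s',(-65,95,10),(175,545)),('s',(65,95,10),(355,475)),('t',(65,95,10),(510,283)),('t',(65,-95,10),(768,350)),('t',(-65,-95,10),(733,530)),('t',(-65,95,10),(470,460))],[400,-200,0])
fit('rust',[('s',(-29,19,12),(436,427)),('s',(-29,-19,12),(453,460)),('s',(29,-19,12),(532,435)),('t',(29,19,12),(545,120)),('t',(29,-19,12),(587,140)),('t',(-29,-19,12),(562,210)),('t',(-29,19,12),(513,192))],[500,-120,0])
fit('sand',[('s',(-29,19,12),(540,545)),('s',(-29,-19,12),(563,583)),('s',(29,-19,12),(643,548)),('t',(29,19,12),(683,127)),('t',(29,-19,12),(733,140)),('t',(-29,-19,12),(720,215)),('t',(-29,19,12),(666,205))],[500,-220,0])
for n,uv in(('timer',(323,224)),('pot',(309,207)),): print(n,back(C['s'],uv,0))
E
python3 fit1.py
```

```text
unit [5.57582e+02 1.46895e+02 6.70000e-02] [[-0.2, -0.8], [-0.7, -0.5], [0.5, -1.2], [-0.0, -1.6], [-1.5, -0.4], [-2.3, 0.7], [0.9, -0.4], [0.7, -0.4], [-0.2, -0.4], [0.8, -1.8], [0.1, 0.8], [1.2, 1.1]]
lifter [ 5.19268e+02 -1.68980e+01 -8.00000e-03] [[-0.6, 1.6], [-0.0, -0.9], [0.9, -1.1], [-0.5, 0.1]]
pad [ 5.07583e+02 -1.28410e+01 -1.80000e-02] [[-0.9, -1.1], [-0.9, 0.5], [0.7, -0.9], [-0.1, -0.3], [1.2, -0.7], [0.7, 0.6], [-0.1, 0.2]]
trivet [ 4.42940e+02 -1.67864e+02 -6.10000e-02] [[-1.4, -0.5], [0.7, -2.1], [0.1, -0.9], [2.0, -0.9], [2.0, 1.8], [-0.8, 1.5]]
rust [ 6.01135e+02 -9.18400e+01 -1.70000e-01] [[-1.5, -2.5], [-0.3, 2.0], [0.3, 2.3], [-1.7, -0.7], [0.6, -1.3], [0.3, 0.1], [-0.1, -0.1]]
sand [ 6.15495e+02 -1.97408e+02 -3.90000e-02] [[-1.7, -1.3], [1.2, 2.7], [0.6, 1.9], [-0.8, -0.0], [-0.3, -0.5], [-0.5, 0.4], [-0.0, -0.2]]
timer [[6.74904013e+02 5.74482380e+01 1.13686838e-13]]
pot [[672.88819269 117.3506338    0.        ]]
```

>>> {"fn": "jog_arm", "kwargs": {
  "targets": [
    {"xyz": [0, 0, -0.1], "spin": 0.9},
    {"xyz": [0, 0, -0.1], "spin": 0.9},
    {"xyz": [0, 0, -0.1], "spin": 0.9},
    {"xyz": [0, 0, -0.1], "spin": 0.9},
    {"xyz": [0.3, -0.5, 0], "spin": 0},
    {"xyz": [0.3, -0.5, 0], "spin": 0},
    {"xyz": [0.3, -0.5, 0], "spin": 0},
    {"xyz": [0.3, -0.5, 0], "spin": 0},
    {"xyz": [0.3, -0.5, 0], "spin": 0},
    {"xyz": [0.3, -0.5, 0], "spin": 0}
  ]
}}

```text
time: 1.35
tool_pos: [329.6, -249.6, 258.5]
tcp_rot: [-3.141, 0.0, 0.0]
contact_force: [-0.1, 0.2, -0.6]
grip_width: 91.8
finger_force: 0.0
```

>>> {"fn": "jog_arm", "kwargs": {
  "targets": [
    {"xyz": [0.3, -0.5, 0], "spin": 0},
    {"xyz": [0.3, -0.5, 0], "spin": 0},
    {"xyz": [0.3, -0.5, 0], "spin": 0},
    {"xyz": [0.3, -0.5, 0], "spin": 0},
    {"xyz": [0.3, -0.5, 0], "spin": 0},
    {"xyz": [0.2, -0.5, 0], "spin": 0},
    {"xyz": [0, 0, 0], "spin": 0},
    {"xyz": [0, 0, 0], "spin": 0},
    {"xyz": [0, 0, 0], "spin": 0},
    {"xyz": [0, 0, 0], "spin": 0}
  ]
}}

```text
time: 2.6
tool_pos: [464.8, -11.9, 258.8]
tcp_rot: [3.141, -0.0, -0.001]
contact_force: [0.2, -0.4, -0.4]
grip_width: 91.5
finger_force: 0.0
```

```bash
cat >> h.py <<'E'
def snap(name,dst=None):
    from plant import bot
    c=bot.get_calibration(name);im=bot.capture(name)
    if dst: cv2.imwrite(dst,im)
    return c,im
E
python3 - <<'E'
from h import *
from plant import bot
import json
o=bot.get_obs();print(o['time'],o['tool_pos'],o['tcp_rot'])
c,im=snap('wrist')
im2=cv2.resize(im,(800,600),interpolation=cv2.INTER_CUBIC);cv2.imwrite('pics/w1.png',im2)
print(c,back(c,[[c['cx'],c['cy']]],0))
np.save('pics/w1cal.npy',c,allow_pickle=True)
E
```

```text
2.6 [464.76563516 -11.90350558 258.79626274] [ 3.14136289e+00 -1.23962464e-04 -8.49099252e-04]
{'vfov': 61.410229999180984, 'cx': 282.20040136968123, 'cy': 207.18139821702394, 'eye': array([537.55975827, -12.0499391 , 415.96191264]), 'rotation': array([ 2.86837338e+00, -7.33951968e-04, -1.57158044e+00])} [[420.99572618 -12.26383575   0.        ]]
```

View pics/w1.png

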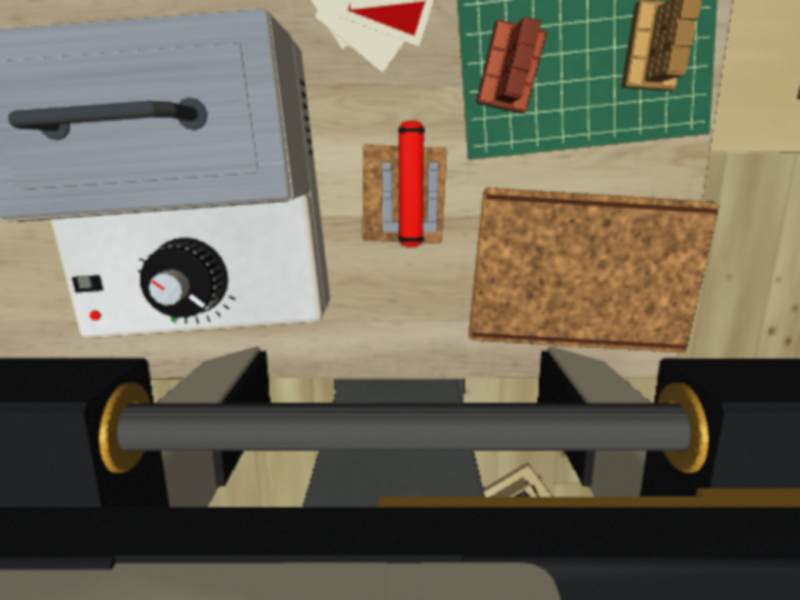

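The wrist view (at 1.43×) shows the lifter handle from (411,122) to (411,246), pad corners around (362–447, 145–242), trivet corners (485,188), (717,205), (688,350) and (470,338), and both tiles. I'll fit again, with a radial distortion term checked jointly.

```bash
cat > fit2.py <<'E'
from h import *
from scipy.optimize import least_squares
c=np.load('pics/w1cal.npy',allow_pickle=True).item()
S=800/560
O={'unit':[((52,-90,108),(268,10)),((-52,-90,108),(292,200)),((-53,-92,60),(306,196)),((-147,-92,60),(322,320)),((-147,92,60),(80,334))],
'lifter':[((40,0,78),(411,122)),((-40,0,78),(411,246))],
'pad':[((38,33,5),(362,145)),((38,-33,5),(447,148)),((-38,-33,5),(442,243)),((-38,33,5),(362,241))],
'trivet':[((65,95,10),(485,188)),((65,-95,10),(717,205)),((-65,-95,10),(688,350)),((-65,95,10),(470,338))],
'rust':[((29,19,12),(494,20)),((29,-19,12),(545,33)),((-29,-19,12),(526,112)),((-29,19,12),(478,102))]}
G=[[555,147,.07],[519,-17,0],[508,-13,0],[443,-168,-.06],[601,-92,-.17]]
f=cam(c)[2]
def W(p,l): a,b=np.cos(p[2]),np.sin(p[2]); return np.array([p[0]+a*l[0]-b*l[1],p[1]+b*l[0]+a*l[1],l[2]])
def F(v):
    r=[]
    for i,(n,o) in enumerate(O.items()):
        for l,q in o:
            u=proj(c,W(v[3*i:3*i+3],l))[0]-[c['cx'],c['cy']]
            r.append(u*(1+v[-1]*(u@u)/f**2)+[c['cx'],c['cy']]-np.array(q)/S)
    return np.concatenate(r)
for k in(0,1):
    x0=np.r_[np.array(G).ravel(),0.]
    xs=np.r_[np.tile([10,10,.1],5),.05]
    g=lambda v:np.r_[F(v),(0 if k else 1e3)*v[-1],v[-1]*10]
    r=least_squares(g,x0,x_scale=xs,loss='soft_l1')
    print(np.round(r.x[:-1].reshape(-1,3),3).tolist(),r.x[-1]);print(np.round(F(r.x),1).reshape(-1,2).tolist())
E
python3 fit2.py
```

```text
[[557.935, 148.044, 0.057], [517.596, -17.428, 0.003], [505.907, -12.406, -0.029], [442.102, -167.183, -0.061], [599.259, -91.585, -0.18]] -0.0003935600086824247
[[0.3, -1.9], [-0.8, 0.1], [1.9, -0.4], [0.2, 2.6], [-1.7, 2.3], [-0.0, -0.3], [0.0, 0.3], [0.2, -0.2], [-0.1, -0.5], [0.1, 0.5], [-0.2, 0.3], [-0.4, -0.7], [4.0, -2.3], [0.0, 2.9], [-0.9, 2.6], [0.2, -0.5], [0.4, -2.3], [0.1, 0.9], [-0.8, 1.2]]
[[559.135, 149.187, 0.054], [517.902, -17.44, 0.003], [506.17, -12.409, -0.029], [443.0, -168.245, -0.054], [601.054, -92.451, -0.188]] -0.04212849599514283
[[0.6, 0.1], [-2.1, -0.7], [0.7, -1.1], [-1.2, 1.8], [0.7, 0.5], [-0.0, -0.0], [0.0, 0.0], [0.3, 0.0], [-0.2, -0.4], [0.1, 0.3], [-0.2, 0.1], [-0.1, -0.6], [0.7, -2.5], [-1.3, 1.1], [0.3, 2.5], [0.5, 0.3], [-0.0, -1.1], [0.0, 0.3], [-0.5, 0.2]]
```

>>> {"fn": "jog_arm", "kwargs": {
  "targets": [
    {"xyz": [0.22, 0.025, 0], "spin": 0},
    {"xyz": [0.22, 0.025, 0.2], "spin": 0},
    {"xyz": [0.22, 0.02, 0.4], "spin": 0},
    {"xyz": [0, 0, 0.5], "spin": 0},
    {"xyz": [0, 0, 0.5], "spin": 0},
    {"xyz": [0, 0, 0.4], "spin": 0},
    {"xyz": [0, 0, 0.25], "spin": 0},
    {"xyz": [0, 0, 0.2], "spin": 0},
    {"xyz": [0, 0, 0], "spin": 0},
    {"xyz": [0, 0, 0], "spin": 0}
  ],
  "gripper": 50
}}

```text
time: 3.9
tool_pos: [518.2, -16.9, 63.4]
tcp_rot: [3.141, -0.001, 0.0]
contact_force: [0.3, 0.7, 0.1]
grip_width: 46.1
finger_force: 0.0
```

>>> {"fn": "jog_arm", "kwargs": {
  "targets": [
    {"xyz": [0, 0, 0], "spin": 0},
    {"xyz": [0, 0, 0], "spin": 0},
    {"xyz": [0, 0, 0], "spin": 0},
    {"xyz": [0, 0, 0], "spin": 0},
    {"xyz": [0, 0, 0], "spin": 0},
    {"xyz": [0, 0, 0], "spin": 0},
    {"xyz": [0, 0, 0], "spin": 0},
    {"xyz": [0, 0, 0], "spin": 0},
    {"xyz": [0, 0, 0], "spin": 0},
    {"xyz": [0, 0, 0], "spin": 0}
  ],
  "gripper": 0
}}

```text
time: 5.15
tool_pos: [517.9, -16.6, 62.8]
tcp_rot: [3.141, -0.0, 0.001]
contact_force: [-1.0, -1.7, 4.0]
grip_width: 15.8
finger_force: 30.0
```

>>> {"fn": "jog_arm", "kwargs": {
  "targets": [
    {"xyz": [0, 0, -0.2], "spin": 0},
    {"xyz": [0, 0, -0.35], "spin": 0},
    {"xyz": [0, 0, -0.4], "spin": 0},
    {"xyz": [0, 0, -0.4], "spin": 0},
    {"xyz": [0, 0, -0.36], "spin": -0.6},
    {"xyz": [-0.06, -0.4, 0], "spin": 0},
    {"xyz": [-0.06, -0.45, 0], "spin": 0},
    {"xyz": [-0.06, -0.45, 0], "spin": 0},
    {"xyz": [-0.06, -0.4, 0], "spin": 0},
    {"xyz": [-0.06, -0.33, 0], "spin": 0}
  ]
}}

```text
time: 6.4
tool_pos: [483.0, 145.4, 198.6]
tcp_rot: [-3.141, 0.002, 0.061]
contact_force: [0.4, -0.5, -3.6]
grip_width: 15.8
finger_force: 30.0
```

>>> {"fn": "jog_arm", "kwargs": {
  "targets": [
    {"xyz": [0, 0, 0.1], "spin": 0},
    {"xyz": [0, 0, 0.1], "spin": 0},
    {"xyz": [0, 0, 0.125], "spin": 0},
    {"xyz": [0, 0, 0], "spin": 0},
    {"xyz": [0, 0, 0], "spin": 0},
    {"xyz": [0, 0, 0], "spin": 0},
    {"xyz": [0, 0, 0], "spin": 0},
    {"xyz": [0, 0, 0], "spin": 0},
    {"xyz": [0, 0, 0], "spin": 0},
    {"xyz": [0, 0, 0], "spin": 0}
  ]
}}

```text
time: 7.65
tool_pos: [483.9, 144.1, 173.5]
tcp_rot: [3.142, -0.0, 0.061]
contact_force: [0.2, 0.9, -2.3]
grip_width: 15.9
finger_force: 30.0
```

```bash
python3 - <<'E'
from h import *
c,im=snap('wrist')
cv2.imwrite('pics/w2.png',cv2.resize(im,(800,600),interpolation=cv2.INTER_CUBIC))
np.save('pics/w2cal.npy',c,allow_pickle=True);print(c)
c,im=snap('scene');crop(im,'pics/s2.png',190,140,320,240,6)
E
```

```text
{'vfov': 61.410229999180984, 'cx': 282.20040136968123, 'cy': 207.18139821702394, 'eye': array([556.62943021, 148.41273454, 330.6907447 ]), 'rotation': array([ 2.86831473e+00, -5.42169354e-04, -1.50985616e+00])}
```

View pics/w2.png

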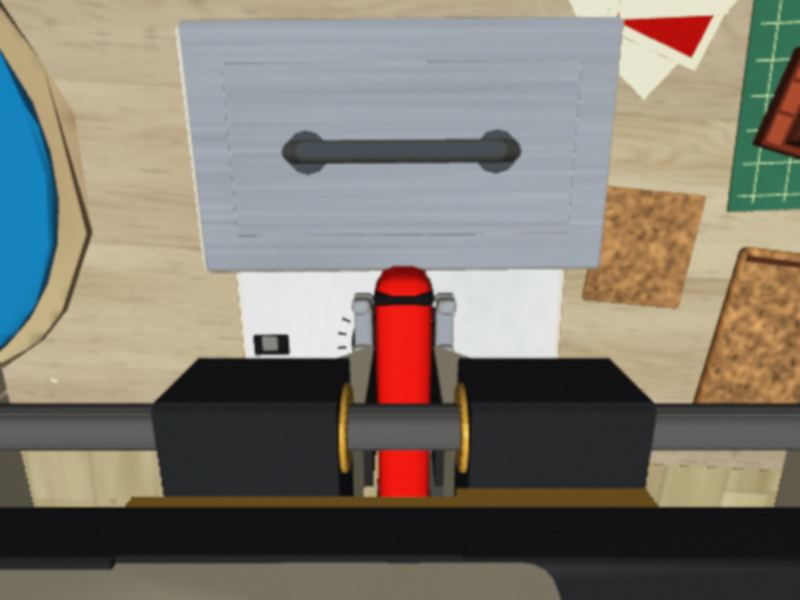

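View pics/s2.png

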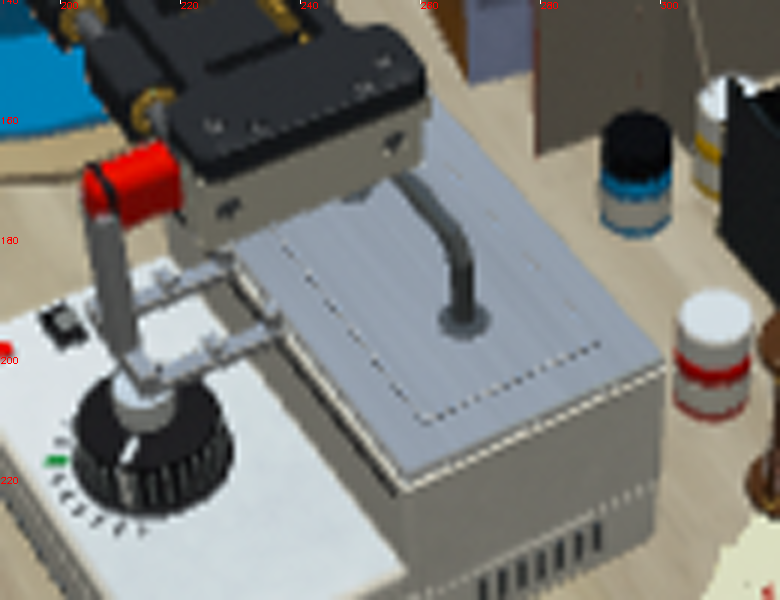

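The wrist picture shows the bar horizontal, with its middle at (401,151), and the lifter tine tips at (362,303) and (446,303), already aligned. The scene view confirms the tines are clear of the lid at loop level.

```bash
cat >> h.py <<'E'
K1=-0.045
def und(c,uv):
    R,e,f,cx,cy=cam(c);K=np.array([[f,0,cx],[0,f,cy],[0,0,1]])
    return cv2.undistortPoints(np.array(uv,float).reshape(-1,1,2),K,np.array([K1,0,0,0]),P=K)[:,0]
def backd(c,uv,z): return back(c,und(c,uv),z)
E
python3 - <<'E'
from h import *
from plant import bot
c=np.load('pics/w2cal.npy',allow_pickle=True).item();s=.7
o=bot.get_obs();t=o['tool_pos'];y=o['tcp_rot'][2];print(t,y)
loc=lambda P:np.round(np.c_[(P[:,:2]-t[:2])@[np.cos(y),np.sin(y)],(P[:,:2]-t[:2])@[-np.sin(y),np.cos(y)]],1).tolist()
for n,uv,z in(('bar',[[401.5,151],[303,151],[500,151]],146),('lid',[[180,22],[622,18],[600,268],[207,270]],108),('tips',[[362,303],[446,303]],131)):
    P=backd(c,np.array(uv)*s,z);print(n,P.round(1).tolist(),loc(P),P[:,:2].mean(0))
E
```

```text
[483.94899326 144.11345698 173.49750934] 0.0608202828176827
bar [[557.9, 149.0, 146.0], [555.9, 183.7, 146.0], [560.1, 114.2, 146.0]] [[74.1, 0.4], [74.2, 35.1], [74.2, -34.4]] [557.98352257 148.97518766]
lid [[604.0, 241.8, 108.0], [616.4, 63.2, 108.0], [512.9, 56.1, 108.0], [501.2, 234.2, 108.0]] [[125.8, 90.2], [127.3, -88.8], [23.6, -89.6], [22.6, 88.9]] [558.61160435 148.81299306]
tips [[496.7, 161.6, 131.0], [498.8, 127.1, 131.0]] [[13.8, 16.7], [13.8, -17.9]] [497.78706552 144.35911746]
```

>>> {"fn": "jog_arm", "kwargs": {
  "targets": [
    {"xyz": [0.13, 0, 0], "spin": 0},
    {"xyz": [0.2, 0, 0], "spin": 0},
    {"xyz": [0.2, 0, 0], "spin": 0},
    {"xyz": [0.2, 0, 0], "spin": 0},
    {"xyz": [0.13, 0, 0], "spin": 0},
    {"xyz": [0.07, 0, 0], "spin": 0},
    {"xyz": [0, 0, -0.1], "spin": 0},
    {"xyz": [0, 0, -0.1], "spin": 0},
    {"xyz": [0, 0, -0.06], "spin": 0},
    {"xyz": [0, 0, -0.06], "spin": 0}
  ]
}}

```text
time: 9.0
tool_pos: [557.6, 148.6, 199.0]
tcp_rot: [3.141, 0.001, 0.061]
contact_force: [-0.2, -1.6, -6.2]
grip_width: 15.7
finger_force: 30.0
```

>>> {"fn": "jog_arm", "kwargs": {
  "targets": [
    {"xyz": [0, 0, -0.08], "spin": 0},
    {"xyz": [0, 0, -0.1], "spin": 0},
    {"xyz": [0, 0, -0.1], "spin": 0},
    {"xyz": [0, 0, -0.1], "spin": 0},
    {"xyz": [0, 0, -0.1], "spin": 0},
    {"xyz": [0, 0, -0.1], "spin": 0},
    {"xyz": [0, 0, -0.1], "spin": 0},
    {"xyz": [0, 0, 0], "spin": 0},
    {"xyz": [0, 0, 0], "spin": 0},
    {"xyz": [0, 0, 0], "spin": 0}
  ]
}}

```text
time: 10.25
tool_pos: [558.0, 148.6, 253.1]
tcp_rot: [3.141, 0.001, 0.061]
contact_force: [0.3, 0.1, -6.3]
grip_width: 16.0
finger_force: 30.0
```

```bash
python3 - <<'E'
from h import *
c,im=snap('scene');a=im[120:260,170:370];a=cv2.resize(a,(570,400))
c,im=snap('wrist');b=cv2.resize(im,(533,400))
cv2.imwrite('pics/l1.png',cv2.resize(np.hstack([a,b]),(800,290)))
E
```

```text
(no output)
```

View pics/l1.png

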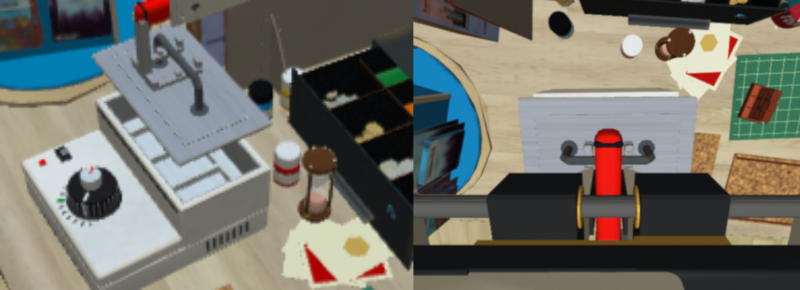

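Lid hangs level and clear of the unit. Next I carry it over to the trivet.

>>> {"fn": "jog_arm", "kwargs": {
  "targets": [
    {"xyz": [-0.034, 0.077, 0], "spin": 0},
    {"xyz": [-0.067, 0.154, 0], "spin": 0},
    {"xyz": [-0.092, 0.212, 0], "spin": 0},
    {"xyz": [-0.092, 0.212, 0], "spin": 0},
    {"xyz": [-0.092, 0.212, 0], "spin": 0},
    {"xyz": [-0.092, 0.212, 0], "spin": 0},
    {"xyz": [-0.092, 0.212, 0], "spin": 0},
    {"xyz": [-0.092, 0.212, 0], "spin": 0},
    {"xyz": [-0.092, 0.212, 0], "spin": 0},
    {"xyz": [-0.092, 0.212, 0], "spin": 0}
  ]
}}

```text
time: 11.6
tool_pos: [500.3, -10.4, 253.5]
tcp_rot: [3.142, -0.0, 0.061]
contact_force: [0.1, 0.7, -5.7]
grip_width: 15.9
finger_force: 30.0
```

>>> {"fn": "jog_arm", "kwargs": {
  "targets": [
    {"xyz": [-0.092, 0.212, 0], "spin": 0},
    {"xyz": [-0.092, 0.212, 0], "spin": 0},
    {"xyz": [-0.092, 0.212, 0], "spin": 0},
    {"xyz": [-0.092, 0.212, 0], "spin": 0},
    {"xyz": [-0.092, 0.212, 0], "spin": 0},
    {"xyz": [-0.092, 0.212, 0], "spin": 0},
    {"xyz": [-0.092, 0.212, 0], "spin": 0},
    {"xyz": [-0.092, 0.212, 0], "spin": 0},
    {"xyz": [-0.067, 0.154, 0], "spin": 0},
    {"xyz": [-0.034, 0.077, 0], "spin": 0}
  ]
}}

```text
time: 12.85
tool_pos: [442.9, -168.0, 253.5]
tcp_rot: [-3.142, -0.0, 0.06]
contact_force: [0.3, -0.0, -5.7]
grip_width: 16.0
finger_force: 30.0
```

>>> {"fn": "jog_arm", "kwargs": {
  "targets": [
    {"xyz": [0, 0, 0.08], "spin": 0.12},
    {"xyz": [0, 0, 0.15], "spin": 0.12},
    {"xyz": [0, 0, 0.18], "spin": 0.12},
    {"xyz": [0, 0, 0.2], "spin": 0.12},
    {"xyz": [0, 0, 0.2], "spin": 0.12},
    {"xyz": [0, 0, 0.2], "spin": 0.12},
    {"xyz": [0, 0, 0.18], "spin": 0.12},
    {"xyz": [0, 0, 0.15], "spin": 0.12},
    {"xyz": [0, 0, 0.1], "spin": 0.12},
    {"xyz": [0, 0, 0.06], "spin": 0.12}
  ]
}}

```text
time: 14.1
tool_pos: [443.3, -167.2, 133.0]
tcp_rot: [-3.142, 0.0, -0.06]
contact_force: [0.4, 0.2, -6.7]
grip_width: 15.8
finger_force: 30.0
```

>>> {"fn": "jog_arm", "kwargs": {
  "targets": [
    {"xyz": [0, 0, 0.05], "spin": 0},
    {"xyz": [0, 0, 0.05], "spin": 0},
    {"xyz": [0, 0, 0.05], "spin": 0},
    {"xyz": [0, 0, 0.05], "spin": 0},
    {"xyz": [0, 0, 0.05], "spin": 0},
    {"xyz": [0, 0, 0.05], "spin": 0},
    {"xyz": [0, 0, 0.05], "spin": 0},
    {"xyz": [0, 0, 0.05], "spin": 0},
    {"xyz": [0, 0, 0.05], "spin": 0},
    {"xyz": [0, 0, 0], "spin": 0}
  ]
}}

```text
time: 15.35
tool_pos: [443.2, -167.3, 97.3]
tcp_rot: [-3.142, 0.0, -0.059]
contact_force: [0.1, -1.1, -2.3]
grip_width: 15.8
finger_force: 30.0
```

>>> {"fn": "jog_arm", "kwargs": {
  "targets": [
    {"xyz": [0, 0, 0.05], "spin": 0},
    {"xyz": [0, 0, 0.05], "spin": 0},
    {"xyz": [0, 0, 0], "spin": 0},
    {"xyz": [-0.1, 0, 0], "spin": 0},
    {"xyz": [-0.2, 0, 0], "spin": 0},
    {"xyz": [-0.2, 0, 0], "spin": 0},
    {"xyz": [-0.2, 0, 0], "spin": 0},
    {"xyz": [-0.2, 0, 0], "spin": 0},
    {"xyz": [0, 0, 0], "spin": 0},
    {"xyz": [0, 0, 0], "spin": 0}
  ]
}}

```text
time: 16.6
tool_pos: [372.0, -163.3, 89.8]
tcp_rot: [3.141, -0.001, -0.059]
contact_force: [-0.0, 0.1, -2.6]
grip_width: 15.8
finger_force: 30.0
```

```bash
python3 - <<'E'
from h import *
from plant import bot
o=bot.get_obs();print(o['time'],o['tool_pos'],o['tcp_rot'])
c,im=snap('wrist')
cv2.imwrite('pics/w3.png',cv2.resize(im,(800,600),interpolation=cv2.INTER_CUBIC))
np.save('pics/w3cal.npy',c,allow_pickle=True)
E
```

```text
16.6 [ 372.00430952 -163.34755649   89.81763416] [ 3.14089532e+00 -1.17968580e-03 -5.94339890e-02]
```

View pics/w3.png

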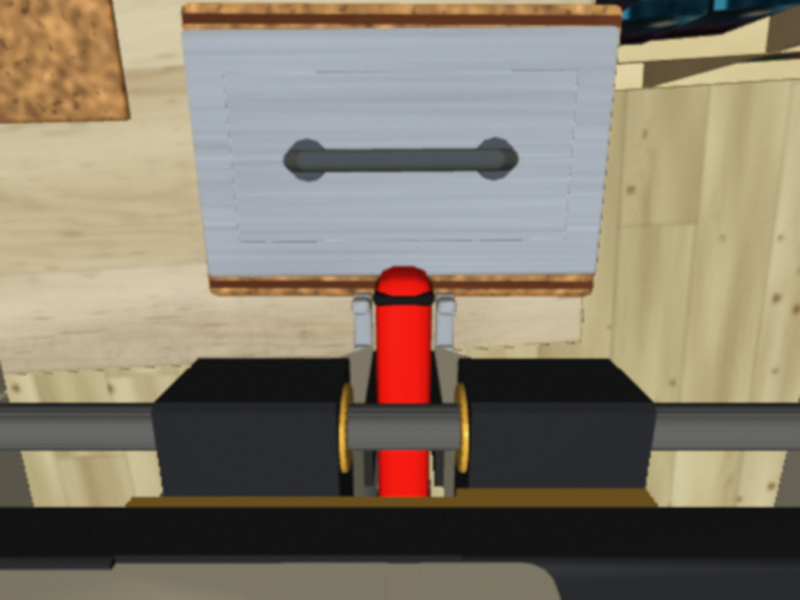

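The lid lies centred on the trivet and clear of the lifter, with its bar middle at (402,159). Next I park the lifter on its pad.

>>> {"fn": "jog_arm", "kwargs": {
  "targets": [
    {"xyz": [0, 0, -0.2], "spin": 0},
    {"xyz": [0, 0, -0.35], "spin": 0},
    {"xyz": [0, 0, -0.4], "spin": 0},
    {"xyz": [0, 0, -0.3], "spin": -0.6},
    {"xyz": [0.245, -0.266, 0], "spin": 0},
    {"xyz": [0.4, -0.45, 0], "spin": 0},
    {"xyz": [0.4, -0.45, 0], "spin": 0},
    {"xyz": [0.4, -0.4, 0], "spin": 0},
    {"xyz": [0.28, -0.3, 0], "spin": 0},
    {"xyz": [0, 0, 0], "spin": 0}
  ]
}}

```text
time: 17.9
tool_pos: [510.6, -11.9, 189.0]
tcp_rot: [-3.141, -0.0, 0.004]
contact_force: [-1.1, 0.8, -2.6]
grip_width: 15.7
finger_force: 30.0
```

>>> {"fn": "jog_arm", "kwargs": {
  "targets": [
    {"xyz": [0, 0, 0.3], "spin": 0},
    {"xyz": [0, 0, 0.4], "spin": 0},
    {"xyz": [0, 0, 0.4], "spin": 0},
    {"xyz": [0, 0, 0.2], "spin": 0},
    {"xyz": [0, 0, 0.1], "spin": 0},
    {"xyz": [0, 0, 0.08], "spin": 0},
    {"xyz": [0, 0, 0.05], "spin": 0},
    {"xyz": [0, 0, 0.02], "spin": 0},
    {"xyz": [0, 0, 0], "spin": 0},
    {"xyz": [0, 0, 0], "spin": 0}
  ]
}}

```text
time: 19.15
tool_pos: [509.5, -13.6, 65.8]
tcp_rot: [3.141, -0.001, 0.001]
contact_force: [-0.9, -0.6, -2.2]
grip_width: 15.6
finger_force: 30.0
```

>>> {"fn": "jog_arm", "kwargs": {
  "targets": [
    {"xyz": [0, 0, 0.02], "spin": 0},
    {"xyz": [0, 0, 0.012], "spin": 0},
    {"xyz": [0, 0, 0], "spin": 0},
    {"xyz": [0, 0, 0], "spin": 0},
    {"xyz": [0, 0, 0], "spin": 0},
    {"xyz": [0, 0, 0], "spin": 0},
    {"xyz": [0, 0, 0], "spin": 0},
    {"xyz": [0, 0, 0], "spin": 0},
    {"xyz": [0, 0, 0], "spin": 0},
    {"xyz": [0, 0, 0], "spin": 0}
  ]
}}

```text
time: 20.4
tool_pos: [509.3, -13.6, 63.0]
tcp_rot: [3.141, -0.0, 0.001]
contact_force: [-0.5, -0.0, -2.3]
grip_width: 15.6
finger_force: 30.0
```

>>> {"fn": "jog_arm", "kwargs": {
  "targets": [
    {"xyz": [0, 0, 0], "spin": 0},
    {"xyz": [0, 0, 0], "spin": 0},
    {"xyz": [0, 0, 0], "spin": 0},
    {"xyz": [0, 0, 0], "spin": 0},
    {"xyz": [0, 0, 0], "spin": 0},
    {"xyz": [0, 0, -0.2], "spin": 0},
    {"xyz": [0, 0, -0.5], "spin": 0},
    {"xyz": [0, 0, -0.5], "spin": 0},
    {"xyz": [0, 0, -0.5], "spin": 0},
    {"xyz": [0, 0, -0.4], "spin": 0}
  ],
  "gripper": 45
}}

```text
time: 21.65
tool_pos: [509.4, -13.6, 232.7]
tcp_rot: [3.141, -0.001, 0.001]
contact_force: [0.0, -0.2, 0.0]
grip_width: 41.4
finger_force: 0.0
```

>>> {"fn": "jog_arm", "kwargs": {
  "targets": [
    {"xyz": [0, 0, 0], "spin": -0.6},
    {"xyz": [-0.03, -0.3, 0], "spin": 0},
    {"xyz": [-0.03, -0.45, 0], "spin": 0},
    {"xyz": [-0.03, -0.45, 0], "spin": 0},
    {"xyz": [-0.03, -0.45, 0.1], "spin": 0},
    {"xyz": [-0.03, -0.375, 0.3], "spin": 0},
    {"xyz": [0, 0, 0.3], "spin": 0},
    {"xyz": [0, 0, 0.2], "spin": 0},
    {"xyz": [0, 0, 0], "spin": 0},
    {"xyz": [0, 0, 0], "spin": 0}
  ]
}}

```text
time: 22.9
tool_pos: [487.9, 147.3, 159.6]
tcp_rot: [-3.142, -0.001, 0.061]
contact_force: [-0.5, 0.0, 0.1]
grip_width: 41.4
finger_force: 0.0
```

```bash
python3 - <<'E'
from h import *
from plant import bot
o=bot.get_obs();print(o['time'],o['tool_pos'],o['tcp_rot'])
c,im=snap('wrist')
cv2.imwrite('pics/w4.png',cv2.resize(im[0:270,60:500],(800,491),interpolation=cv2.INTER_CUBIC))
np.save('pics/w4cal.npy',c,allow_pickle=True)
E
```

```text
22.9 [487.89342258 147.33951353 159.59856489] [-3.14157488e+00 -1.02530790e-03  6.06484670e-02]
```

View pics/w4.png

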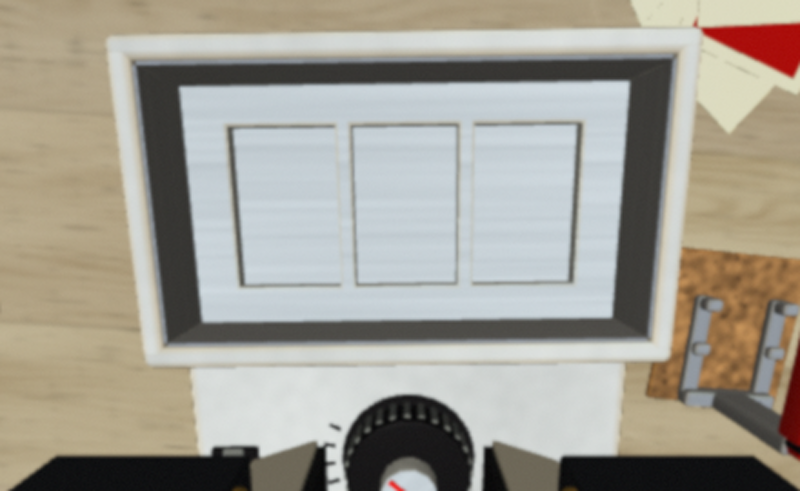

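This view shows all three recesses sharply (b at about (349–460, 122–286) in the crop), plus the rim and the plate corners. I'll fit the unit pose.

```bash
cat > fit3.py <<'E'
from h import *
from plant import bot
from scipy.optimize import least_squares
c=np.load('pics/w4cal.npy',allow_pickle=True).item();f=cam(c)[2]
X=[1,1,-1,-1];Y=[1,-1,-1,1];ob=[]
for ax,ay,y0,z,q in((31.5,21.5,47,58,[(226,126),(340,124),(342,285),(240,287)]),(31.5,21.5,0,58,[(349,124),(460,122),(459,284),(354,286)]),(31.5,21.5,-47,58,[(471,122),(584,121),(574,283),(471,284)]),(53,92,0,102,[(108,38),(698,28),(670,360),(147,363)]),(45,84,0,58,[(179,86),(630,80),(612,318),(203,323)])):
    ob+=[((ax*a,y0+ay*b,z),p) for a,b,p in zip(X,Y,q)]
L=np.array([o[0] for o in ob],float);Q=np.array([o[1] for o in ob],float)*.55+[60,0]
def F(v):
    a,b=np.cos(v[2]),np.sin(v[2]);P=np.c_[v[0]+a*L[:,0]-b*L[:,1],v[1]+b*L[:,0]+a*L[:,1],L[:,2]+v[4]*0]
    u=proj(c,P)-[c['cx'],c['cy']];return (u*(1+v[3]*(u**2).sum(1)/f**2)[:,None]+[c['cx'],c['cy']]-Q).ravel()
r=least_squares(F,[558,148,.06,-.04,0],x_scale=[10,10,.1,.05,1],loss='soft_l1');v=r.x
print(v.round(4));print(F(v).reshape(-1,2).round(1).tolist())
for n,y,x in(('a',47,0),('b',0,0),('c',-47,0),('dial',0,-104)): print(n,(v[0]+np.cos(v[2])*x-np.sin(v[2])*y).round(1),(v[1]+np.sin(v[2])*x+np.cos(v[2])*y).round(1))
E
python3 fit3.py
```

```text
[ 5.578276e+02  1.506695e+02  7.440000e-02 -6.080000e-02  0.000000e+00]
[[-0.5, -1.2], [-1.4, -1.6], [0.8, 0.7], [-1.5, 0.6], [-0.6, -1.7], [0.6, -1.5], [0.6, 0.4], [-0.4, 0.1], [0.4, -1.5], [0.1, -1.3], [1.2, 0.3], [-0.6, 0.3], [0.1, 0.6], [1.1, 1.3], [1.1, 0.6], [-1.4, 2.9], [1.6, 0.9], [-1.9, 0.7], [-0.1, -1.0], [-0.2, -0.7]]
a 554.3 197.5
b 557.8 150.7
c 561.3 103.8
dial 454.1 142.9
```

```bash
sed -i 's/31\.5,21\.5/30.7,20.7/g' fit3.py; python3 fit3.py; echo; sed 's/^L=np.array/ob=ob[:12];L=np.array/; s/v\[3\]\*(u/-.05*(u/' fit3.py > fit4.py; python3 fit4.py
```

```text
[ 5.575692e+02  1.506362e+02  7.460000e-02 -5.040000e-02  0.000000e+00]
[[0.5, 0.1], [-2.6, -0.2], [-0.4, 0.0], [-0.5, -0.2], [0.6, -0.3], [-0.5, -0.1], [-0.5, -0.3], [0.7, -0.6], [1.6, -0.2], [-0.8, -0.0], [0.3, -0.5], [0.6, -0.4], [-0.8, 0.0], [2.0, 0.7], [1.4, 1.0], [-1.5, 3.3], [1.2, 0.8], [-1.5, 0.5], [0.1, -0.8], [-0.3, -0.4]]
a 554.1 197.5
b 557.6 150.6
c 561.1 103.8
dial 453.9 142.9

[ 5.574082e+02  1.506138e+02  7.370000e-02 -4.000000e-02  0.000000e+00]
[[0.6, 0.2], [-2.5, 0.0], [-0.4, 0.2], [-0.5, -0.0], [0.6, -0.1], [-0.4, 0.2], [-0.5, -0.1], [0.7, -0.5], [1.7, 0.1], [-0.8, 0.3], [0.2, -0.2], [0.5, -0.2]]
a 553.9 197.5
b 557.4 150.6
c 560.9 103.7
dial 453.7 143.0
```

>>> {"fn": "jog_arm", "kwargs": {
  "targets": [
    {"xyz": [0, 0, -0.3], "spin": 0.61},
    {"xyz": [0.08, 0.35, -0.2], "spin": 0},
    {"xyz": [0.08, 0.5, 0], "spin": 0},
    {"xyz": [0.09, 0.55, 0], "spin": 0},
    {"xyz": [0.1, 0.6, 0], "spin": 0},
    {"xyz": [0.1, 0.6, 0], "spin": 0},
    {"xyz": [0.1, 0.55, 0], "spin": 0},
    {"xyz": [0.1, 0.43, 0.25], "spin": 0},
    {"xyz": [0, 0, 0], "spin": 0},
    {"xyz": [0, 0, 0], "spin": 0}
  ]
}}

```text
time: 24.2
tool_pos: [539.5, -138.8, 179.6]
tcp_rot: [-3.142, -0.001, -0.001]
contact_force: [0.3, 0.3, 0.6]
grip_width: 41.0
finger_force: 0.0
```

```bash
sed -i 's/^K1=.*/K1=-0.05/' h.py; python3 - <<'E'
from h import *
from plant import bot
o=bot.get_obs();print(o['time'],o['tool_pos'],o['tcp_rot'])
c,im=snap('wrist')
cv2.imwrite('pics/w5.png',cv2.resize(im[0:270,60:500],(800,491),interpolation=cv2.INTER_CUBIC))
np.save('pics/w5cal.npy',c,allow_pickle=True)
E
```

```text
24.2 [ 539.46050414 -138.75715519  179.60575197] [-3.14155471e+00 -6.50122935e-04 -5.39206443e-04]
```

View pics/w5.png

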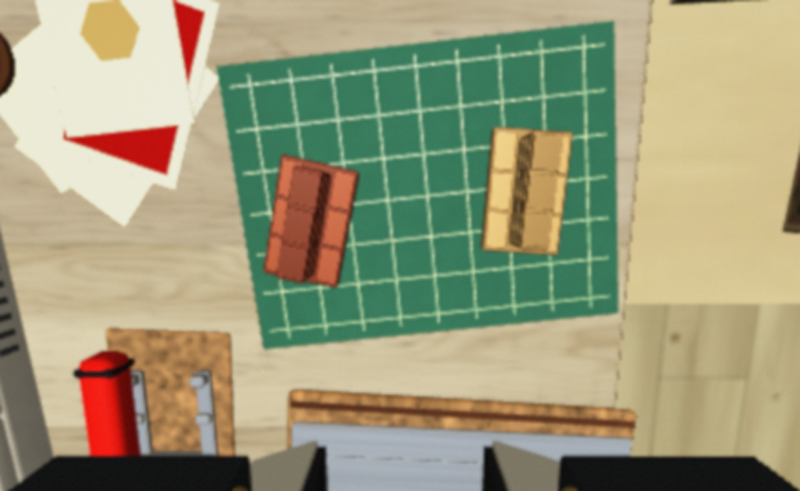

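The rust base corners are (281,155), (358,172), (336,287) and (264,271) in the crop. The sand ones are (494,127), (573,132), (557,255) and (483,249).

```bash
cat > tile.py <<'E'
from h import *
from scipy.optimize import least_squares
def tile(c,q,z=12,g=(600,-100,0)):
    L=np.array([(29,19),(29,-19),(-29,-19),(-29,19)],float)
    P=backd(c,q,z)[:,:2]
    def F(v): a,b=np.cos(v[2]),np.sin(v[2]);return (np.c_[v[0]+a*L[:,0]-b*L[:,1],v[1]+b*L[:,0]+a*L[:,1]]-P).ravel()
    r=least_squares(F,g,x_scale=[10,10,.1]);return r.x.round(3),F(r.x).round(1)
if __name__=='__main__':
    c=np.load('pics/w5cal.npy',allow_pickle=True).item()
    for q in([(281,155),(358,172),(336,287),(264,271)],[(494,127),(573,132),(557,255),(483,249)]): print(*tile(c,np.array(q)*.55+[60,0]))
E
python3 tile.py
```

```text
[ 6.00434e+02 -9.24860e+01 -2.10000e-01] [ 0.4 -0.1  0.6 -0.3 -0.4 -0.3 -0.6  0.8]
[ 6.15000e+02 -1.99049e+02 -6.70000e-02] [ 0.2 -0.  -0.4  0.1  0.2 -0.4 -0.1  0.3]
```

>>> {"fn": "jog_arm", "kwargs": {
  "targets": [
    {"xyz": [0, 0, 0], "spin": 1.0},
    {"xyz": [0, 0, 0], "spin": 1.0},
    {"xyz": [0.21, -0.24, 0.1], "spin": 0},
    {"xyz": [0.21, -0.24, 0.3], "spin": 0},
    {"xyz": [0.212, -0.239, 0.4], "spin": 0},
    {"xyz": [0, 0, 0.5], "spin": 0},
    {"xyz": [0, 0, 0.35], "spin": 0},
    {"xyz": [0, 0, 0.2], "spin": 0},
    {"xyz": [0, 0, 0.15], "spin": 0},
    {"xyz": [0, 0, 0.057], "spin": 0}
  ]
}}

```text
time: 25.5
tool_pos: [600.7, -92.6, 14.6]
tcp_rot: [3.141, -0.001, -0.2]
contact_force: [-0.3, -0.4, -0.1]
grip_width: 41.0
finger_force: 0.0
```

>>> {"fn": "jog_arm", "kwargs": {
  "targets": [
    {"xyz": [0, 0, 0], "spin": 0},
    {"xyz": [0, 0, 0], "spin": 0},
    {"xyz": [0, 0, 0], "spin": 0},
    {"xyz": [0, 0, 0], "spin": 0},
    {"xyz": [0, 0, 0], "spin": 0},
    {"xyz": [0, 0, 0], "spin": 0},
    {"xyz": [0, 0, -0.1], "spin": 0},
    {"xyz": [0, 0, -0.3], "spin": 0},
    {"xyz": [0, 0, -0.3], "spin": 0},
    {"xyz": [0, 0, -0.3], "spin": 0}
  ],
  "gripper": 0
}}

```text
time: 26.75
tool_pos: [600.1, -92.7, 95.1]
tcp_rot: [3.141, 0.001, -0.2]
contact_force: [-0.2, 0.8, -0.3]
grip_width: 12.9
finger_force: 30.0
```

>>> {"fn": "jog_arm", "kwargs": {
  "targets": [
    {"xyz": [0, 0, -0.3], "spin": -0.7},
    {"xyz": [0, 0, -0.35], "spin": -0.7},
    {"xyz": [0, 0, -0.35], "spin": -0.7},
    {"xyz": [0, 0, -0.3], "spin": -0.64},
    {"xyz": [-0.05, -0.4, 0], "spin": 0},
    {"xyz": [-0.05, -0.55, 0], "spin": 0},
    {"xyz": [-0.05, -0.6, 0], "spin": 0},
    {"xyz": [-0.05, -0.6, 0], "spin": 0},
    {"xyz": [-0.05, -0.55, 0], "spin": 0},
    {"xyz": [-0.06, -0.37, 0], "spin": 0}
  ]
}}

```text
time: 28.0
tool_pos: [556.8, 152.3, 198.3]
tcp_rot: [-3.142, 0.001, 0.075]
contact_force: [0.5, -0.1, -1.3]
grip_width: 12.9
finger_force: 30.0
```

>>> {"fn": "jog_arm", "kwargs": {
  "targets": [
    {"xyz": [0, 0, 0.2], "spin": 0},
    {"xyz": [0, 0, 0.3], "spin": 0},
    {"xyz": [0, 0, 0.3], "spin": 0},
    {"xyz": [0, 0, 0.3], "spin": 0},
    {"xyz": [0, 0, 0.2], "spin": 0},
    {"xyz": [0, 0, 0], "spin": 0},
    {"xyz": [0, 0, 0], "spin": 0},
    {"xyz": [0, 0, 0], "spin": 0},
    {"xyz": [0, 0, 0], "spin": 0},
    {"xyz": [0, 0, 0], "spin": 0}
  ]
}}

```text
time: 29.25
tool_pos: [557.7, 150.4, 94.7]
tcp_rot: [3.142, -0.001, 0.074]
contact_force: [1.1, 0.4, -0.7]
grip_width: 12.9
finger_force: 30.0
```

```bash
python3 - <<'E'
from h import *
from plant import bot
o=bot.get_obs();print(o['time'],o['tool_pos'],o['tcp_rot'])
c,im=snap('wrist')
c2,im2=snap('scene');crop(im2,'pics/x.png',230,130,330,240,4)
a=cv2.resize(im[130:290,180:390],(525,400),interpolation=cv2.INTER_CUBIC); b=cv2.resize(im2[140:250,200:320],(275,252))
b=np.vstack([b,np.zeros((148,275,3),np.uint8)])
cv2.imwrite('pics/w6.png',np.hstack([a,b]));np.save('pics/w6cal.npy',c,allow_pickle=True)
E
```

```text
29.25 [557.6782821  150.42285946  94.73955617] [ 3.14155478e+00 -6.37040729e-04  7.38672212e-02]
```

View pics/w6.png

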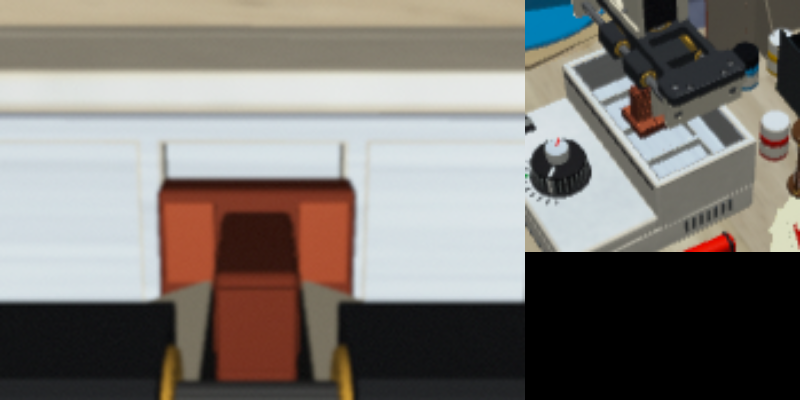

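The tile is centred over recess b. Its front edge is at crop row 180 (bottom) and 203 (top), and the recess mouth line is at row 143. I'll check the offsets numerically.

```bash
python3 - <<'E'
from h import *
c=np.load('pics/w6cal.npy',allow_pickle=True).item();t=np.array([557.68,150.42]);y=.0739
for n,uv,z in(('recess',[[163,143],[343,143]],58),('tilebot',[[160,182],[354,182]],82),('tiletop',[[160,203],[354,203]],92)):
    P=backd(c,np.array(uv)/2.5+[180,130],z)[:,:2]-t
    print(n,np.round(np.c_[P@[np.cos(y),np.sin(y)],P@[-np.sin(y),np.cos(y)]],2).tolist())
E
```

```text
recess [[30.12, 20.51], [30.12, -19.89]]
tilebot [[27.45, 18.77], [27.45, -19.85]]
tiletop [[26.02, 17.78], [26.02, -18.81]]
```

>>> {"fn": "jog_arm", "kwargs": {
  "targets": [
    {"xyz": [0.013, -0.009, 0], "spin": 0},
    {"xyz": [0, 0, 0.1], "spin": 0},
    {"xyz": [0, 0, 0.1], "spin": 0},
    {"xyz": [0, 0, 0.08], "spin": 0},
    {"xyz": [0, 0, 0.04], "spin": 0},
    {"xyz": [0, 0, 0.04], "spin": 0},
    {"xyz": [0, 0, 0.04], "spin": 0},
    {"xyz": [0, 0, 0.03], "spin": 0},
    {"xyz": [0, 0, 0], "spin": 0},
    {"xyz": [0, 0, 0], "spin": 0}
  ]
}}

```text
time: 30.6
tool_pos: [558.6, 151.1, 60.9]
tcp_rot: [3.141, -0.001, 0.074]
contact_force: [-3.0, -1.6, 5.7]
grip_width: 12.8
finger_force: 30.0
```

>>> {"fn": "jog_arm", "kwargs": {
  "targets": [
    {"xyz": [0, 0, 0.012], "spin": 0},
    {"xyz": [0, 0, 0.012], "spin": 0},
    {"xyz": [0, 0, 0], "spin": 0},
    {"xyz": [0, 0, 0], "spin": 0},
    {"xyz": [0, 0, 0], "spin": 0},
    {"xyz": [0, 0, 0], "spin": 0},
    {"xyz": [0, 0, 0], "spin": 0},
    {"xyz": [0, 0, 0], "spin": 0},
    {"xyz": [0, 0, 0], "spin": 0},
    {"xyz": [0, 0, 0], "spin": 0}
  ]
}}

```text
time: 31.85
tool_pos: [558.6, 151.1, 60.9]
tcp_rot: [3.141, -0.002, 0.074]
contact_force: [-6.6, -1.8, 19.7]
grip_width: 12.5
finger_force: 30.0
```

>>> {"fn": "jog_arm", "kwargs": {
  "targets": [
    {"xyz": [0, 0, -0.015], "spin": 0},
    {"xyz": [0, 0, 0], "spin": 0},
    {"xyz": [0, 0, 0], "spin": 0},
    {"xyz": [0, 0, 0], "spin": 0},
    {"xyz": [0, 0, -0.1], "spin": 0},
    {"xyz": [0, 0, -0.3], "spin": 0},
    {"xyz": [0, 0, -0.5], "spin": 0},
    {"xyz": [0, 0, -0.5], "spin": 0},
    {"xyz": [0, 0, -0.3], "spin": 0},
    {"xyz": [0, 0, 0], "spin": 0}
  ],
  "gripper": 26
}}

```text
time: 33.1
tool_pos: [559.6, 151.3, 197.7]
tcp_rot: [-3.141, -0.005, 0.074]
contact_force: [-0.1, -0.8, -0.6]
grip_width: 24.2
finger_force: 0.0
```

```bash
python3 - <<'E'
from h import *
c,im=snap('wrist');cw,w=c,im
c2,im2=snap('scene');np.save('pics/w7cal.npy',c,allow_pickle=True);cv2.imwrite('pics/w7.png',w);cv2.imwrite('pics/s7.png',im2)
a=cv2.resize(im2[150:330,200:410],(467,400));b=cv2.resize(w[60:300,180:380],(333,400))
cv2.imwrite('pics/c7.png',np.hstack([a,b]))
E
```

```text
(no output)
```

View pics/c7.png

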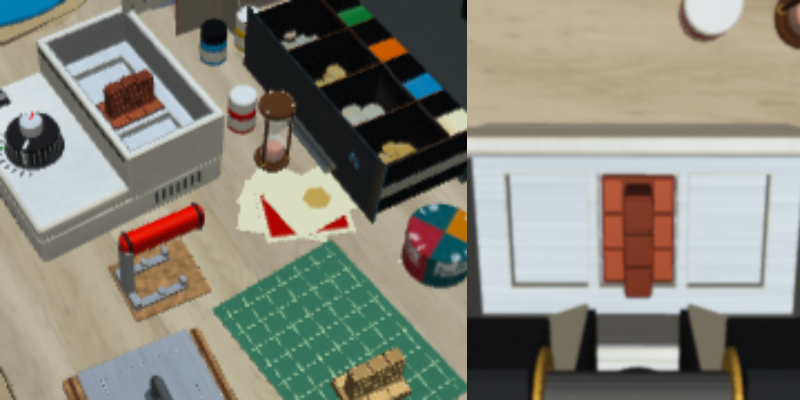

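Rust sits flush in recess b. I'll check numerically whether the sand tile has moved.

```bash
python3 -c "
from h import *
a=cv2.imread('pics/scene0.png');b=cv2.imread('pics/s7.png')
t=a[300:340,345:390];r=cv2.matchTemplate(b[270:370,300:430],t,cv2.TM_CCOEFF_NORMED);print(cv2.minMaxLoc(r),'expected (45,30)')"
```

```text
(-0.2593218684196472, 0.9998114109039307, (38, 55), (45, 30)) expected (45,30)
```

>>> {"fn": "jog_arm", "kwargs": {
  "targets": [
    {"xyz": [0, 0, 0], "spin": 0.7},
    {"xyz": [0, 0, 0], "spin": 0.71},
    {"xyz": [0.11, 0.48, 0], "spin": 0},
    {"xyz": [0.13, 0.57, 0], "spin": 0},
    {"xyz": [0.14, 0.6, 0], "spin": 0},
    {"xyz": [0.14, 0.6, 0], "spin": 0},
    {"xyz": [0.14, 0.6, 0], "spin": 0},
    {"xyz": [0.14, 0.6, 0], "spin": 0},
    {"xyz": [0.12, 0.5, 0], "spin": 0},
    {"xyz": [0.077, 0.368, 0], "spin": 0}
  ]
}}

```text
time: 34.45
tool_pos: [614.2, -200.6, 193.0]
tcp_rot: [-3.141, 0.003, -0.069]
contact_force: [-0.3, 0.3, 0.5]
grip_width: 23.8
finger_force: 0.0
```

>>> {"fn": "jog_arm", "kwargs": {
  "targets": [
    {"xyz": [0, 0, 0.2], "spin": 0},
    {"xyz": [0, 0, 0.4], "spin": 0},
    {"xyz": [0, 0, 0.5], "spin": 0},
    {"xyz": [0, 0, 0.4], "spin": 0},
    {"xyz": [0, 0, 0], "spin": 0},
    {"xyz": [0, 0, 0], "spin": 0},
    {"xyz": [0, 0, 0], "spin": 0},
    {"xyz": [0, 0, 0], "spin": 0},
    {"xyz": [0, 0, 0], "spin": 0},
    {"xyz": [0, 0, 0], "spin": 0}
  ]
}}

```text
time: 35.7
tool_pos: [615.0, -199.0, 75.6]
tcp_rot: [3.141, -0.0, -0.067]
contact_force: [0.6, 0.4, 0.5]
grip_width: 24.4
finger_force: 0.0
```

```bash
python3 -c "
from h import *
a=cv2.imread('pics/scene0.png');c,b=snap('scene')
t=a[300:340,345:390];r=cv2.matchTemplate(b[270:370,300:430],t,cv2.TM_CCOEFF_NORMED);print(cv2.minMaxLoc(r),'expected (45,30)')
from plant import bot
print(bot.get_obs()['tool_pos'],bot.get_obs()['tcp_rot'])"
```

```text
(-0.2593235969543457, 0.7734991312026978, (38, 55), (45, 30)) expected (45,30)
[ 614.94921688 -198.93727296   75.44442919] [ 3.14142407e+00 -2.28452054e-04 -6.73015674e-02]
```

>>> {"fn": "jog_arm", "kwargs": {
  "targets": [
    {"xyz": [0, 0, 0.2], "spin": 0},
    {"xyz": [0, 0, 0.25], "spin": 0},
    {"xyz": [0, 0, 0.15], "spin": 0},
    {"xyz": [0, 0, 0.1], "spin": 0},
    {"xyz": [0, 0, 0.06], "spin": 0},
    {"xyz": [0, 0, 0], "spin": 0},
    {"xyz": [0, 0, 0], "spin": 0},
    {"xyz": [0, 0, 0], "spin": 0},
    {"xyz": [0, 0, 0], "spin": 0},
    {"xyz": [0, 0, 0], "spin": 0}
  ]
}}

```text
time: 37.0
tool_pos: [615.0, -198.9, 14.6]
tcp_rot: [3.141, -0.0, -0.067]
contact_force: [0.4, 0.4, 0.5]
grip_width: 23.7
finger_force: 0.0
```

>>> {"fn": "jog_arm", "kwargs": {
  "targets": [
    {"xyz": [0, 0, 0], "spin": 0},
    {"xyz": [0, 0, 0], "spin": 0},
    {"xyz": [0, 0, 0], "spin": 0},
    {"xyz": [0, 0, 0], "spin": 0},
    {"xyz": [0, 0, -0.1], "spin": 0},
    {"xyz": [0, 0, -0.4], "spin": 0},
    {"xyz": [0, 0, -0.5], "spin": 0},
    {"xyz": [0, 0, -0.6], "spin": 0},
    {"xyz": [0, 0, -0.5], "spin": 0},
    {"xyz": [0, 0, -0.2], "spin": 0}
  ],
  "gripper": 0
}}

```text
time: 38.25
tool_pos: [615.8, -199.2, 201.6]
tcp_rot: [3.14, -0.004, -0.067]
contact_force: [0.8, -0.1, -1.5]
grip_width: 12.8
finger_force: 30.0
```

>>> {"fn": "jog_arm", "kwargs": {
  "targets": [
    {"xyz": [0, 0, 0], "spin": -0.7},
    {"xyz": [0, 0, 0], "spin": -0.71},
    {"xyz": [-0.04, -0.35, 0], "spin": 0},
    {"xyz": [-0.05, -0.5, 0], "spin": 0},
    {"xyz": [-0.05, -0.55, 0], "spin": 0},
    {"xyz": [-0.05, -0.55, 0], "spin": 0},
    {"xyz": [-0.05, -0.55, 0], "spin": 0},
    {"xyz": [-0.05, -0.55, 0], "spin": 0},
    {"xyz": [-0.05, -0.45, 0], "spin": 0},
    {"xyz": [-0.047, -0.326, 0], "spin": 0}
  ]
}}

```text
time: 39.5
tool_pos: [560.4, 105.7, 197.3]
tcp_rot: [-3.141, 0.002, 0.075]
contact_force: [0.8, 0.3, -1.1]
grip_width: 13.2
finger_force: 30.0
```

>>> {"fn": "jog_arm", "kwargs": {
  "targets": [
    {"xyz": [0, 0, 0.2], "spin": 0},
    {"xyz": [0, 0, 0.4], "spin": 0},
    {"xyz": [0, 0, 0.4], "spin": 0},
    {"xyz": [0, 0, 0.3], "spin": 0},
    {"xyz": [0, 0, 0.15], "spin": 0},
    {"xyz": [0, 0, 0], "spin": 0},
    {"xyz": [0, 0, 0], "spin": 0},
    {"xyz": [0, 0, 0], "spin": 0},
    {"xyz": [0, 0, 0], "spin": 0},
    {"xyz": [0, 0, 0], "spin": 0}
  ]
}}

```text
time: 40.75
tool_pos: [561.6, 104.1, 82.8]
tcp_rot: [3.141, -0.001, 0.074]
contact_force: [-0.6, 0.2, -1.0]
grip_width: 12.8
finger_force: 30.0
```

```bash
python3 - <<'E'
from h import *
from plant import bot
o=bot.get_obs();print(o['tool_pos'],o['tcp_rot'])
c,im=snap('wrist');cv2.imwrite('pics/w8.png',im);np.save('pics/w8cal.npy',c,allow_pickle=True)
# front edge of tile: colour transition rows near centre columns; lateral edges
hsv=cv2.cvtColor(im,cv2.COLOR_BGR2HSV)
m=((hsv[...,1]>90)&(hsv[...,0]>8)&(hsv[...,0]<35)).astype(np.uint8)
print('col rows',[(u,np.where(m[150:260,u])[0][:1]+150) for u in(262,272,292,302)])
for v in(206,210,214,220):
    x=np.where(m[v,200:370])[0]+200;print(v,x.min() if len(x) else None,x.max() if len(x) else None)
g=cv2.cvtColor(im,cv2.COLOR_BGR2GRAY).astype(int)
print('recess line col 270',list(enumerate(g[175:205,270],175)))
print('row 193 left',g[193,240:260].tolist(),'right',g[193,305:325].tolist())
E
```

```text
[561.60094653 104.1083      82.79567845] [ 3.14147974e+00 -5.70428720e-04  7.38266603e-02]
col rows [(262, array([203])), (272, array([203])), (292, array([203])), (302, array([203]))]
206 244 320
210 244 321
214 244 321
220 244 320
recess line col 270 [(175, np.int64(228)), (176, np.int64(226)), (177, np.int64(220)), (178, np.int64(213)), (179, np.int64(204)), (180, np.int64(191)), (181, np.int64(171)), (182, np.int64(156)), (183, np.int64(165)), (184, np.int64(187)), (185, np.int64(210)), (186, np.int64(214)), (187, np.int64(213)), (188, np.int64(212)), (189, np.int64(213)), (190, np.int64(210)), (191, np.int64(208)), (192, np.int64(206)), (193, np.int64(211)), (194, np.int64(216)), (195, np.int64(219)), (196, np.int64(220)), (197, np.int64(220)), (198, np.int64(221)), (199, np.int64(216)), (200, np.int64(193)), (201, np.int64(134)), (202, np.int64(75)), (203, np.int64(57)), (204, np.int64(64))]
row 193 left [213, 207, 195, 177, 158, 178, 203, 210, 209, 209, 209, 210, 210, 210, 209, 210, 210, 208, 210, 210] right [213, 214, 213, 214, 213, 214, 214, 213, 214, 213, 215, 213, 210, 194, 169, 181, 202, 210, 215, 216]
```

```bash
python3 - <<'E'
from h import *
c=np.load('pics/w8cal.npy',allow_pickle=True).item();t=np.array([561.6,104.1]);y=.0738
for n,uv,z in(('recess front',[[270,182]],58),('recess sides',[[244,193],[319,193]],58),('tilebot',[[270,201.2]],70.2),('tile sides',[[243.7,210],[321,210]],78)):
    P=backd(c,uv,z)[:,:2]-t
    print(n,np.round(np.c_[P@[np.cos(y),np.sin(y)],P@[-np.sin(y),np.cos(y)]],2).tolist())
E
```

```text
recess front [[35.52, 6.15]]
recess sides [[29.6, 19.96], [29.6, -19.7]]
tilebot [[28.31, 5.82]]
tile sides [[26.02, 18.14], [26.01, -18.74]]
```

```bash
python3 - <<'E'
from h import *
g=cv2.imread('pics/w8.png',0).astype(int)
for v in range(160,200,2): print(v,g[v,238:250].tolist(),g[v,268:274].tolist(),g[v,313:324].tolist())
E
```

```text
160 [124, 124, 123, 123, 124, 123, 123, 124, 123, 124, 124, 124] [126, 126, 125, 126, 125, 125] [122, 124, 122, 123, 124, 124, 124, 124, 124, 124, 124]
162 [135, 135, 135, 136, 136, 136, 136, 136, 135, 136, 136, 137] [139, 139, 138, 138, 137, 137] [137, 137, 136, 137, 137, 137, 137, 134, 136, 134, 134]
164 [190, 192, 191, 192, 191, 190, 192, 190, 191, 192, 191, 192] [193, 193, 194, 193, 193, 194] [193, 192, 193, 194, 192, 192, 192, 191, 191, 190, 190]
166 [223, 223, 224, 223, 223, 223, 224, 223, 222, 223, 224, 224] [226, 226, 226, 225, 226, 226] [226, 226, 226, 226, 227, 226, 226, 226, 226, 225, 225]
168 [226, 226, 225, 226, 226, 226, 225, 226, 226, 226, 226, 226] [228, 228, 228, 227, 228, 228] [228, 228, 228, 228, 228, 228, 228, 228, 228, 227, 227]
170 [225, 227, 226, 226, 227, 226, 226, 226, 226, 227, 226, 226] [228, 228, 228, 227, 228, 228] [228, 228, 228, 228, 228, 228, 228, 227, 227, 227, 227]
172 [225, 226, 226, 226, 226, 226, 226, 227, 226, 226, 227, 226] [228, 228, 228, 228, 228, 228] [228, 228, 228, 228, 228, 228, 228, 228, 227, 227, 226]
174 [225, 226, 226, 226, 227, 226, 2
[... 1239 characters left out ...]
 209] [210, 210, 210, 211, 210, 211] [212, 212, 211, 212, 213, 211, 213, 212, 212, 212, 212]
192 [212, 212, 211, 206, 198, 190, 184, 192, 200, 203, 203, 202] [205, 205, 205, 205, 206, 205] [209, 210, 210, 210, 210, 203, 195, 199, 206, 210, 213]
194 [213, 213, 211, 206, 192, 168, 133, 163, 204, 213, 215, 214] [215, 216, 215, 215, 215, 216] [217, 217, 217, 217, 212, 188, 147, 164, 197, 209, 214]
196 [213, 214, 213, 207, 194, 167, 124, 156, 205, 217, 218, 218] [218, 219, 219, 218, 219, 218] [219, 220, 220, 221, 215, 187, 141, 161, 199, 211, 215]
198 [217, 218, 216, 211, 199, 171, 132, 159, 207, 219, 219, 219] [220, 221, 220, 219, 220, 220] [222, 222, 221, 221, 216, 188, 142, 162, 201, 214, 218]
```

Aligned within about 0.5 mm (the dark row at 182 is the far rim). I'll insert now.

>>> {"fn": "jog_arm", "kwargs": {
  "targets": [
    {"xyz": [0.004, -0.004, 0], "spin": 0},
    {"xyz": [0, 0, 0.08], "spin": 0},
    {"xyz": [0, 0, 0.05], "spin": 0},
    {"xyz": [0, 0, 0.04], "spin": 0},
    {"xyz": [0, 0, 0.04], "spin": 0},
    {"xyz": [0, 0, 0.04], "spin": 0},
    {"xyz": [0, 0, 0.03], "spin": 0},
    {"xyz": [0, 0, 0.01], "spin": 0},
    {"xyz": [0, 0, 0], "spin": 0},
    {"xyz": [0, 0, 0], "spin": 0}
  ]
}}

```text
time: 42.05
tool_pos: [561.8, 104.4, 60.5]
tcp_rot: [3.141, -0.001, 0.074]
contact_force: [-3.3, -0.7, 8.1]
grip_width: 12.7
finger_force: 30.0
```

>>> {"fn": "jog_arm", "kwargs": {
  "targets": [
    {"xyz": [0, 0, -0.01], "spin": 0},
    {"xyz": [0, 0, 0], "spin": 0},
    {"xyz": [0, 0, 0], "spin": 0},
    {"xyz": [0, 0, 0], "spin": 0},
    {"xyz": [0, 0, -0.1], "spin": 0},
    {"xyz": [0, 0, -0.3], "spin": 0},
    {"xyz": [0, 0, -0.5], "spin": 0},
    {"xyz": [0, 0, -0.5], "spin": 0},
    {"xyz": [0, 0, -0.3], "spin": 0},
    {"xyz": [0, 0, 0], "spin": 0}
  ],
  "gripper": 26
}}

```text
time: 43.3
tool_pos: [562.9, 104.5, 198.5]
tcp_rot: [3.141, -0.005, 0.074]
contact_force: [0.1, -0.1, -0.3]
grip_width: 23.6
finger_force: 0.0
```

>>> {"fn": "jog_arm", "kwargs": {
  "targets": [
    {"xyz": [0, 0, 0], "spin": 0.74},
    {"xyz": [-0.1, 0.2, 0], "spin": 0},
    {"xyz": [-0.15, 0.35, 0], "spin": 0},
    {"xyz": [-0.15, 0.35, 0], "spin": 0},
    {"xyz": [-0.15, 0.35, 0], "spin": 0},
    {"xyz": [-0.105, 0.225, 0], "spin": 0},
    {"xyz": [0, 0, 0], "spin": 0},
    {"xyz": [0, 0, 0], "spin": 0},
    {"xyz": [0, 0, 0], "spin": 0},
    {"xyz": [0, 0, 0], "spin": 0}
  ],
  "gripper": 45
}}

```text
time: 44.55
tool_pos: [509.4, -13.0, 195.9]
tcp_rot: [3.142, 0.0, 0.001]
contact_force: [-0.5, -0.8, 0.0]
grip_width: 41.4
finger_force: 0.0
```

```bash
python3 - <<'E'
from h import *
from plant import bot
o=bot.get_obs();print(o['time'],o['tool_pos'],o['tcp_rot'])
c,im=snap('scene');c2,w=snap('wrist');c3,t=snap('top')
cv2.imwrite('pics/c9.png',np.vstack([np.hstack([cv2.resize(im[140:340,200:400],(400,400)),cv2.resize(w[:300,20:320],(400,400))]),cv2.resize(t[180:350,160:400],(800,567))[:200]]))
E
```

```text
44.55 [509.43795014 -13.01616555 195.90562741] [3.14157782e+00 1.72166713e-04 9.42298813e-04]
```

View pics/c9.png

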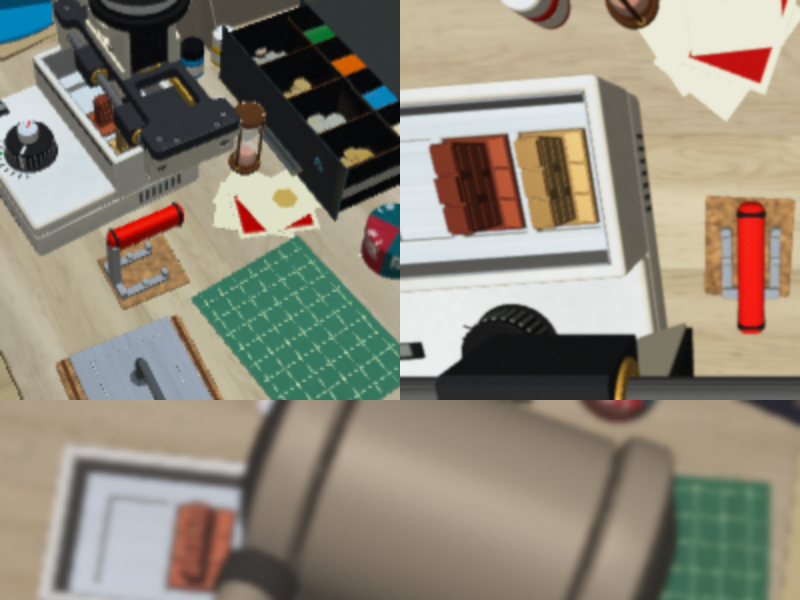

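Both tiles are flush and the lifter stands on its pad; that was the last picture in the allowance. I'll re-grasp the lifter at the pose where I left it.

>>> {"fn": "jog_arm", "kwargs": {
  "targets": [
    {"xyz": [0, 0.007, 0.2], "spin": 0},
    {"xyz": [0, 0, 0.4], "spin": 0},
    {"xyz": [0, 0, 0.4], "spin": 0},
    {"xyz": [0, 0, 0.3], "spin": 0},
    {"xyz": [0, 0, 0.2], "spin": 0},
    {"xyz": [0, 0, 0.1], "spin": 0},
    {"xyz": [0, 0, 0.06], "spin": 0},
    {"xyz": [0, 0, 0], "spin": 0},
    {"xyz": [0, 0, 0], "spin": 0},
    {"xyz": [0, 0, 0], "spin": 0}
  ]
}}

```text
time: 45.95
tool_pos: [509.6, -14.1, 63.7]
tcp_rot: [3.141, -0.001, -0.0]
contact_force: [-0.4, 0.3, -0.6]
grip_width: 41.3
finger_force: 0.0
```

>>> {"fn": "jog_arm", "kwargs": {
  "targets": [
    {"xyz": [0, 0, 0], "spin": 0},
    {"xyz": [0, 0, 0], "spin": 0},
    {"xyz": [0, 0, 0], "spin": 0},
    {"xyz": [0, 0, 0], "spin": 0},
    {"xyz": [0, 0, 0], "spin": 0},
    {"xyz": [0, 0, 0], "spin": 0},
    {"xyz": [0, 0, 0], "spin": 0},
    {"xyz": [0, 0, 0], "spin": 0},
    {"xyz": [0, 0, 0], "spin": 0},
    {"xyz": [0, 0, 0], "spin": 0}
  ],
  "gripper": 0
}}

```text
time: 47.2
tool_pos: [509.3, -14.1, 63.2]
tcp_rot: [3.142, -0.0, -0.0]
contact_force: [-0.2, 0.0, -1.2]
grip_width: 15.6
finger_force: 30.0
```

>>> {"fn": "jog_arm", "kwargs": {
  "targets": [
    {"xyz": [0, 0, -0.2], "spin": 0},
    {"xyz": [0, 0, -0.4], "spin": 0},
    {"xyz": [0, 0, -0.5], "spin": 0},
    {"xyz": [0, 0, -0.485], "spin": 0},
    {"xyz": [-0.216, 0.265, 0], "spin": 0},
    {"xyz": [-0.4, 0.45, 0], "spin": 0},
    {"xyz": [-0.4, 0.45, 0], "spin": 0},
    {"xyz": [-0.4, 0.4, 0], "spin": 0},
    {"xyz": [-0.3, 0.3, 0], "spin": 0},
    {"xyz": [0, 0, 0], "spin": 0.6}
  ]
}}

```text
time: 48.45
tool_pos: [370.3, -164.4, 189.9]
tcp_rot: [3.141, 0.001, -0.065]
contact_force: [0.1, 0.3, -2.1]
grip_width: 15.9
finger_force: 30.0
```

>>> {"fn": "jog_arm", "kwargs": {
  "targets": [
    {"xyz": [0, 0, 0.2], "spin": 0},
    {"xyz": [0, 0, 0.35], "spin": 0},
    {"xyz": [0, 0, 0.35], "spin": 0},
    {"xyz": [0, 0, 0.25], "spin": 0},
    {"xyz": [0, 0, 0.1], "spin": 0},
    {"xyz": [0, 0, 0], "spin": 0},
    {"xyz": [0, 0, 0], "spin": 0},
    {"xyz": [0, 0, 0], "spin": 0},
    {"xyz": [0, 0, 0], "spin": 0},
    {"xyz": [0, 0, 0], "spin": 0}
  ]
}}

```text
time: 49.7
tool_pos: [372.1, -163.3, 90.3]
tcp_rot: [3.141, -0.0, -0.06]
contact_force: [0.1, 0.9, -2.3]
grip_width: 15.5
finger_force: 30.0
```

```bash
python3 - <<'E'
from h import *
from plant import bot
o=bot.get_obs();print(o['time'],o['tool_pos'],o['tcp_rot'],o['contact_force'])
c,im=snap('wrist');cv2.imwrite('pics/w10.png',im)
a=cv2.resize(cv2.imread('pics/w3.png'),(560,420),interpolation=cv2.INTER_AREA)
for n,(y0,y1,x0,x1) in{'bar':(85,135,185,375),'tips':(200,235,240,320)}.items():
    r=cv2.matchTemplate(im[y0-15:y1+15,x0-15:x1+15],a[y0:y1,x0:x1],cv2.TM_CCOEFF_NORMED);print(n,cv2.minMaxLoc(r)[1::2],'same=(15,15)')
E
```

```text
49.7 [ 372.10632314 -163.3353852    90.26600151] [ 3.14128638e+00 -3.63082266e-04 -6.01714213e-02] [ 0.14028286  0.93072745 -2.26672115]
bar (0.9979244470596313, (15, 15)) same=(15,15)
tips (0.9955936074256897, (15, 15)) same=(15,15)
```

>>> {"fn": "jog_arm", "kwargs": {
  "targets": [
    {"xyz": [0.1, 0, 0], "spin": 0},
    {"xyz": [0.2, 0, 0], "spin": 0},
    {"xyz": [0.2, 0, 0], "spin": 0},
    {"xyz": [0.2, 0, 0], "spin": 0},
    {"xyz": [0.13, 0, 0], "spin": 0},
    {"xyz": [0.07, 0, 0], "spin": 0},
    {"xyz": [0, 0, -0.1], "spin": 0},
    {"xyz": [0, 0, -0.08], "spin": 0},
    {"xyz": [0, 0, -0.05], "spin": 0},
    {"xyz": [0, 0, -0.05], "spin": 0}
  ]
}}

```text
time: 51.0
tool_pos: [443.3, -167.4, 112.5]
tcp_rot: [-3.141, 0.001, -0.06]
contact_force: [-0.6, -0.3, -7.6]
grip_width: 15.7
finger_force: 30.0
```

>>> {"fn": "jog_arm", "kwargs": {
  "targets": [
    {"xyz": [0, 0, -0.07], "spin": 0},
    {"xyz": [0, 0, -0.1], "spin": 0},
    {"xyz": [0, 0, -0.15], "spin": 0},
    {"xyz": [0, 0, -0.2], "spin": 0},
    {"xyz": [0, 0, -0.25], "spin": 0},
    {"xyz": [0, 0, -0.25], "spin": 0},
    {"xyz": [0, 0, -0.25], "spin": 0},
    {"xyz": [0, 0, -0.25], "spin": 0},
    {"xyz": [0, 0, -0.15], "spin": 0},
    {"xyz": [0, 0, -0.1], "spin": 0}
  ]
}}

```text
time: 52.25
tool_pos: [443.8, -167.6, 254.7]
tcp_rot: [3.141, -0.0, -0.06]
contact_force: [0.1, -0.3, -6.9]
grip_width: 15.6
finger_force: 30.0
```

>>> {"fn": "jog_arm", "kwargs": {
  "targets": [
    {"xyz": [0, 0, 0], "spin": -0.13},
    {"xyz": [0, 0, 0], "spin": -0.13},
    {"xyz": [0, 0, 0], "spin": -0.13},
    {"xyz": [0, 0, 0], "spin": -0.13},
    {"xyz": [0, 0, 0], "spin": -0.13},
    {"xyz": [0, 0, 0], "spin": -0.13},
    {"xyz": [0, 0, 0], "spin": -0.13},
    {"xyz": [0, 0, 0], "spin": -0.13},
    {"xyz": [0, 0, 0], "spin": -0.13},
    {"xyz": [0, 0, 0], "spin": -0.13}
  ]
}}

```text
time: 53.5
tool_pos: [443.9, -167.6, 254.1]
tcp_rot: [3.142, -0.0, 0.071]
contact_force: [-0.6, 0.6, -7.4]
grip_width: 16.0
finger_force: 30.0
```

>>> {"fn": "jog_arm", "kwargs": {
  "targets": [
    {"xyz": [0.034, -0.077, 0], "spin": 0},
    {"xyz": [0.068, -0.154, 0], "spin": 0},
    {"xyz": [0.094, -0.212, 0], "spin": 0},
    {"xyz": [0.094, -0.212, 0], "spin": 0},
    {"xyz": [0.094, -0.212, 0], "spin": 0},
    {"xyz": [0.094, -0.212, 0], "spin": 0},
    {"xyz": [0.094, -0.212, 0], "spin": 0},
    {"xyz": [0.094, -0.212, 0], "spin": 0},
    {"xyz": [0.094, -0.212, 0], "spin": 0},
    {"xyz": [0.094, -0.212, 0], "spin": 0}
  ]
}}

```text
time: 54.75
tool_pos: [501.5, -7.5, 254.0]
tcp_rot: [-3.141, 0.0, 0.07]
contact_force: [0.4, -0.1, -6.7]
grip_width: 15.6
finger_force: 30.0
```

>>> {"fn": "jog_arm", "kwargs": {
  "targets": [
    {"xyz": [0.094, -0.212, 0], "spin": 0},
    {"xyz": [0.094, -0.212, 0], "spin": 0},
    {"xyz": [0.094, -0.212, 0], "spin": 0},
    {"xyz": [0.094, -0.212, 0], "spin": 0},
    {"xyz": [0.094, -0.212, 0], "spin": 0},
    {"xyz": [0.094, -0.212, 0], "spin": 0},
    {"xyz": [0.094, -0.212, 0], "spin": 0},
    {"xyz": [0.084, -0.212, 0], "spin": 0},
    {"xyz": [0.068, -0.154, 0], "spin": 0},
    {"xyz": [0.034, -0.077, 0], "spin": 0}
  ]
}}

```text
time: 56.0
tool_pos: [558.1, 150.3, 253.9]
tcp_rot: [3.141, 0.0, 0.07]
contact_force: [-0.0, 0.0, -6.6]
grip_width: 15.8
finger_force: 30.0
```

>>> {"fn": "jog_arm", "kwargs": {
  "targets": [
    {"xyz": [0, 0, 0.03], "spin": 0},
    {"xyz": [0, 0, 0.07], "spin": 0},
    {"xyz": [0, 0, 0.1], "spin": 0},
    {"xyz": [0, 0, 0.1], "spin": 0},
    {"xyz": [0, 0, 0.08], "spin": 0},
    {"xyz": [0, 0, 0.05], "spin": 0},
    {"xyz": [0, 0, 0], "spin": 0},
    {"xyz": [0, 0, 0], "spin": 0},
    {"xyz": [0, 0, 0], "spin": 0},
    {"xyz": [0, 0, 0], "spin": 0}
  ]
}}

```text
time: 57.25
tool_pos: [558.0, 149.5, 219.8]
tcp_rot: [3.142, -0.0, 0.07]
contact_force: [1.0, -0.3, -5.6]
grip_width: 16.0
finger_force: 30.0
```

```bash
python3 - <<'E'
from h import *
from plant import bot
o=bot.get_obs();print(o['time'],o['tool_pos'],o['tcp_rot'],o['contact_force'])
c,im=snap('wrist');cv2.imwrite('pics/w11.png',im);np.save('pics/w11cal.npy',c,allow_pickle=True)
g=cv2.cvtColor(im,cv2.COLOR_BGR2GRAY)
hsv=cv2.cvtColor(im,cv2.COLOR_BGR2HSV)
for v in(190,200,210,220,230): print(v,[ (u,int(g[v,u])) for u in range(120,460,10)])
print([ (v,int(g[v,200]),int(g[v,360])) for v in range(110,250,4)])
E
```

```text
57.25 [557.97310981 149.46834233 219.83690387] [ 3.14150780e+00 -3.59850800e-04  6.98413917e-02] [ 1.0021917  -0.31815258 -5.58260095]
190 [(120, 184), (130, 185), (140, 182), (150, 180), (160, 168), (170, 169), (180, 163), (190, 165), (200, 164), (210, 164), (220, 165), (230, 165), (240, 166), (250, 165), (260, 165), (270, 46), (280, 46), (290, 46), (300, 163), (310, 163), (320, 162), (330, 162), (340, 162), (350, 163), (360, 163), (370, 164), (380, 163), (390, 163), (400, 165), (410, 183), (420, 178), (430, 182), (440, 179), (450, 177)]
200 [(120, 171), (130, 169), (140, 171), (150, 169), (160, 164), (170, 164), (180, 161), (190, 162), (200, 162), (210, 163), (220, 162), (230, 163), (240, 164), (250, 163), (260, 162), (270, 83), (280, 86), (290, 85), (300, 47), (310, 166), (320, 166), (330, 167), (340, 166), (350, 166), (360, 166), (370, 167), (380, 167), (390, 171), (400, 172), (410, 140), (420, 133), (430, 172), (440, 190), (450, 191)]
210 [(120, 177), (130, 176), (140, 176), (150, 175), (160, 162), (170, 163), (180, 164), (190, 162), (200, 162), (210, 162), (220, 77), (230, 78),
[... 959 characters left out ...]
0, 168), (380, 162), (390, 165), (400, 165), (410, 138), (420, 135), (430, 145), (440, 114), (450, 144)]
[(110, 180, 174), (114, 182, 172), (118, 182, 163), (122, 179, 171), (126, 184, 174), (130, 149, 139), (134, 124, 128), (138, 216, 230), (142, 175, 163), (146, 165, 165), (150, 173, 169), (154, 167, 168), (158, 171, 168), (162, 169, 164), (166, 163, 160), (170, 169, 166), (174, 168, 169), (178, 167, 160), (182, 161, 163), (186, 162, 166), (190, 164, 163), (194, 167, 168), (198, 167, 166), (202, 164, 166), (206, 165, 166), (210, 162, 168), (214, 170, 166), (218, 160, 166), (222, 163, 166), (226, 163, 171), (230, 163, 169), (234, 167, 167), (238, 164, 174), (242, 165, 169), (246, 163, 168)]
```

```bash
python3 - <<'E'
from h import *
c=np.load('pics/w11cal.npy',allow_pickle=True).item();t=np.array([557.97,149.47]);y=.0698
g=cv2.imread('pics/w11.png',0).astype(int)
print(g[126:148,200].tolist(),g[126:148,360].tolist())
def sub(seq,lo,thr,up=True):
    s=np.array(seq);i=np.where((s[1:]>=thr)&(s[:-1]<thr) if up else (s[1:]<thr)&(s[:-1]>=thr))[0][0];return lo+i+(thr-s[i])/(s[i+1]-s[i])
q=[]
for n,z,up in(('rim far edge',102,True),('lid edge',133.5,False)):
    r=[]
    for u in(180,200,230,330,360,390):
        col=g[131:150,u]
        v=sub(col,131,185,True) if up else sub(g[138:150,u],138,195,False)
        r.append((u,v))
    P=backd(c,r,z)[:,:2]-t
    print(n,np.round(r,1).tolist(),np.round(np.c_[P@[np.cos(y),np.sin(y)],P@[-np.sin(y),np.cos(y)]],1).tolist())
for v in(165,180,195):
    l=g[v,130:180];rr=g[v,385:425];print(v,l.tolist(),rr.tolist())
E
```

```text
[183, 183, 180, 169, 149, 136, 134, 126, 124, 127, 148, 188, 215, 224, 221, 207, 174, 156, 158, 162, 164, 166] [174, 175, 174, 160, 139, 127, 123, 125, 128, 137, 170, 211, 229, 229, 212, 175, 163, 162, 162, 163, 164, 167]
rim far edge [[180.0, 137.0], [200.0, 136.9], [230.0, 136.8], [330.0, 136.4], [360.0, 136.4], [390.0, 136.2]] [[51.9, 78.4], [51.8, 62.9], [51.8, 39.8], [52.1, -37.0], [52.3, -60.1], [52.5, -83.3]]
lid edge [[180.0, 141.2], [200.0, 141.4], [230.0, 141.2], [330.0, 140.4], [360.0, 140.5], [390.0, 139.5]] [[51.4, 69.6], [51.2, 55.8], [51.3, 35.3], [51.8, -32.8], [51.9, -53.4], [52.6, -73.9]]
165 [175, 173, 173, 172, 173, 172, 172, 172, 173, 173, 174, 173, 173, 173, 173, 172, 171, 172, 173, 172, 172, 171, 168, 168, 167, 168, 168, 168, 168, 168, 168, 169, 169, 169, 168, 169, 168, 169, 170, 170, 169, 168, 168, 168, 169, 169, 170, 169, 168, 169] [160, 161, 161, 160, 161, 160, 160, 160, 162, 161, 161, 161, 161, 160, 161, 161, 160, 162, 160, 160, 162, 162, 162, 168, 171, 172, 171, 171, 171, 172, 171, 171, 172, 171, 172, 172, 172, 171, 171, 172]
180 [181, 182, 182, 182, 182, 
[... 181 characters left out ...]
68, 169, 169, 167, 164, 159, 162, 162, 163] [155, 165, 168, 167, 168, 168, 167, 167, 168, 169, 167, 168, 168, 169, 168, 169, 168, 170, 169, 168, 168, 167, 173, 181, 185, 186, 185, 185, 184, 183, 183, 180, 178, 175, 173, 171, 171, 171, 171, 171]
195 [174, 175, 176, 176, 177, 177, 179, 178, 178, 179, 178, 179, 178, 177, 178, 177, 177, 176, 176, 176, 176, 177, 177, 176, 170, 164, 164, 166, 166, 166, 165, 165, 167, 166, 166, 167, 166, 167, 166, 167, 166, 167, 166, 167, 166, 164, 161, 158, 163, 165] [163, 163, 164, 164, 163, 164, 164, 164, 164, 164, 163, 165, 164, 164, 164, 165, 163, 165, 164, 163, 168, 179, 188, 191, 192, 191, 191, 192, 192, 192, 190, 191, 192, 190, 191, 191, 190, 188, 189, 188]
```

Lid is centred over the well to within about 1 mm in x and y and parallel to the rim. I'll lower it.

>>> {"fn": "jog_arm", "kwargs": {
  "targets": [
    {"xyz": [0, 0, 0.05], "spin": 0},
    {"xyz": [0, 0, 0.08], "spin": 0},
    {"xyz": [0, 0, 0.06], "spin": 0},
    {"xyz": [0, 0, 0.04], "spin": 0},
    {"xyz": [0, 0, 0.04], "spin": 0},
    {"xyz": [0, 0, 0.04], "spin": 0},
    {"xyz": [0, 0, 0.04], "spin": 0},
    {"xyz": [0, 0, 0.04], "spin": 0},
    {"xyz": [0, 0, 0], "spin": 0},
    {"xyz": [0, 0, 0], "spin": 0}
  ]
}}

```text
time: 58.55
tool_pos: [558.1, 149.5, 188.7]
tcp_rot: [3.142, -0.001, 0.07]
contact_force: [0.8, -0.3, -1.1]
grip_width: 16.0
finger_force: 30.0
```

>>> {"fn": "jog_arm", "kwargs": {
  "targets": [
    {"xyz": [0, 0, 0.04], "spin": 0},
    {"xyz": [0, 0, 0.04], "spin": 0},
    {"xyz": [0, 0, 0.04], "spin": 0},
    {"xyz": [0, 0, 0.04], "spin": 0},
    {"xyz": [0, 0, 0.015], "spin": 0},
    {"xyz": [0, 0, 0], "spin": 0},
    {"xyz": [0, 0, 0], "spin": 0},
    {"xyz": [0, 0, 0], "spin": 0},
    {"xyz": [0, 0, 0], "spin": 0},
    {"xyz": [0, 0, 0], "spin": 0}
  ]
}}

```text
time: 59.8
tool_pos: [557.9, 149.4, 174.5]
tcp_rot: [3.142, -0.0, 0.07]
contact_force: [0.1, 0.4, -2.0]
grip_width: 15.9
finger_force: 30.0
```

>>> {"fn": "jog_arm", "kwargs": {
  "targets": [
    {"xyz": [-0.1, 0, 0], "spin": 0},
    {"xyz": [-0.2, 0, 0], "spin": 0},
    {"xyz": [-0.2, 0, 0], "spin": 0},
    {"xyz": [-0.2, 0, 0], "spin": 0},
    {"xyz": [-0.2, 0, 0], "spin": 0},
    {"xyz": [-0.03, 0, 0], "spin": 0},
    {"xyz": [0, 0, -0.1], "spin": 0},
    {"xyz": [0, 0, -0.3], "spin": 0},
    {"xyz": [0, 0, -0.2], "spin": 0},
    {"xyz": [0, 0, 0], "spin": 0}
  ]
}}

```text
time: 61.05
tool_pos: [485.0, 144.4, 223.9]
tcp_rot: [-3.141, -0.004, 0.07]
contact_force: [0.4, 0.6, -1.9]
grip_width: 15.7
finger_force: 30.0
```

```bash
python3 - <<'E'
from h import *
from plant import bot
o=bot.get_obs();print(o['time'],o['tool_pos'],o['tcp_rot'],o['contact_force'])
c,w=snap('wrist');c,s=snap('scene');cv2.imwrite('pics/w12.png',w);cv2.imwrite('pics/s12.png',s);np.save('pics/w12cal.npy',bot.get_calibration('wrist'),allow_pickle=True)
a=cv2.imread('pics/scene0.png')
for y0,y1,x0,x1 in((185,225,262,303),(205,240,245,275),(180,215,280,303)):
    r=cv2.matchTemplate(s[y0-8:y1+8,x0-8:x1+8],a[y0:y1,x0:x1],cv2.TM_CCOEFF_NORMED);print(cv2.minMaxLoc(r)[1::2])
E
```

```text
61.05 [485.01736985 144.36789026 223.90349554] [-3.14144587 -0.00363432  0.06969959] [ 0.35795587  0.58079544 -1.93345839]
(0.9238580465316772, (8, 8))
(0.9829510450363159, (8, 8))
(0.8990123271942139, (8, 8))
```

>>> {"fn": "jog_arm", "kwargs": {
  "targets": [
    {"xyz": [0, 0, 0], "spin": 0.7},
    {"xyz": [0.045, 0.279, 0], "spin": 0},
    {"xyz": [0.06, 0.4, 0], "spin": 0},
    {"xyz": [0.06, 0.45, 0], "spin": 0},
    {"xyz": [0.07, 0.45, 0], "spin": 0},
    {"xyz": [0.07, 0.4, 0], "spin": 0},
    {"xyz": [0, 0, 0.2], "spin": 0},
    {"xyz": [0, 0, 0.4], "spin": 0},
    {"xyz": [0, 0, 0.4], "spin": 0},
    {"xyz": [0, 0, 0.3], "spin": 0}
  ]
}}

```text
time: 62.4
tool_pos: [507.1, -14.0, 116.2]
tcp_rot: [-3.141, 0.003, -0.0]
contact_force: [0.4, 0.2, -2.7]
grip_width: 15.8
finger_force: 30.0
```

>>> {"fn": "jog_arm", "kwargs": {
  "targets": [
    {"xyz": [0, 0, 0.25], "spin": 0},
    {"xyz": [0, 0, 0.2], "spin": 0},
    {"xyz": [0, 0, 0.1], "spin": 0},
    {"xyz": [0, 0, 0.06], "spin": 0},
    {"xyz": [0, 0, 0], "spin": 0},
    {"xyz": [0, 0, 0], "spin": 0},
    {"xyz": [0, 0, 0], "spin": 0},
    {"xyz": [0, 0, 0], "spin": 0},
    {"xyz": [0, 0, 0], "spin": 0},
    {"xyz": [0, 0, 0], "spin": 0}
  ]
}}

```text
time: 63.65
tool_pos: [508.1, -14.1, 69.7]
tcp_rot: [3.141, -0.0, -0.0]
contact_force: [-0.0, -0.7, -1.7]
grip_width: 15.6
finger_force: 30.0
```

>>> {"fn": "jog_arm", "kwargs": {
  "targets": [
    {"xyz": [0, 0, 0.04], "spin": 0},
    {"xyz": [0, 0, 0.03], "spin": 0},
    {"xyz": [0, 0, 0.015], "spin": 0},
    {"xyz": [0, 0, 0], "spin": 0},
    {"xyz": [0, 0, 0], "spin": 0},
    {"xyz": [0, 0, 0], "spin": 0},
    {"xyz": [0, 0, 0], "spin": 0},
    {"xyz": [0, 0, 0], "spin": 0},
    {"xyz": [0, 0, 0], "spin": 0},
    {"xyz": [0, 0, 0], "spin": 0}
  ]
}}

```text
time: 64.9
tool_pos: [508.1, -14.0, 63.2]
tcp_rot: [3.142, -0.0, -0.0]
contact_force: [-1.9, 2.5, 6.1]
grip_width: 15.8
finger_force: 30.0
```

>>> {"fn": "jog_arm", "kwargs": {
  "targets": [
    {"xyz": [0, 0, 0], "spin": 0},
    {"xyz": [0, 0, 0], "spin": 0},
    {"xyz": [0, 0, 0], "spin": 0},
    {"xyz": [0, 0, 0], "spin": 0},
    {"xyz": [0, 0, 0], "spin": 0},
    {"xyz": [0, 0, -0.2], "spin": 0},
    {"xyz": [0, 0, -0.5], "spin": 0},
    {"xyz": [0, 0, -0.5], "spin": 0},
    {"xyz": [0, 0, -0.5], "spin": 0},
    {"xyz": [0, 0, -0.4], "spin": 0}
  ],
  "gripper": 45
}}

```text
time: 66.15
tool_pos: [508.2, -14.1, 232.6]
tcp_rot: [3.141, -0.001, -0.0]
contact_force: [0.4, -0.8, 0.1]
grip_width: 41.3
finger_force: 0.0
```

>>> {"fn": "jog_arm", "kwargs": {
  "targets": [
    {"xyz": [0, 0, 0], "spin": -0.74},
    {"xyz": [-0.13, -0.3, 0], "spin": 0},
    {"xyz": [-0.15, -0.38, 0], "spin": 0},
    {"xyz": [-0.18, -0.45, 0], "spin": 0},
    {"xyz": [-0.2, -0.5, 0], "spin": 0},
    {"xyz": [-0.17, -0.4, 0.2], "spin": 0},
    {"xyz": [0, 0, 0.2], "spin": 0},
    {"xyz": [0, 0, 0], "spin": 0},
    {"xyz": [0, 0, 0], "spin": 0},
    {"xyz": [0, 0, 0], "spin": 0}
  ],
  "gripper": 72
}}

```text
time: 67.4
tool_pos: [430.5, 142.7, 199.4]
tcp_rot: [3.142, -0.001, 0.073]
contact_force: [-1.1, 0.5, 0.8]
grip_width: 66.1
finger_force: 0.0
```

```bash
cat > dial.py <<'E'
from h import *
from plant import bot
import sys
o=bot.get_obs();print(o['time'],o['tool_pos'],o['tcp_rot'],o['grip_width'])
c,w=snap('wrist');cv2.imwrite(sys.argv[1],w)
C=np.array([453.8,142.9])
u0=proj(c,[[*C,83.5]])[0];print('dial px',u0)
hsv=cv2.cvtColor(w,cv2.COLOR_BGR2HSV)
x0,y0=(u0-75).astype(int);y1=int(min(u0[1]+75,419));roi=np.zeros(w.shape[:2],bool);roi[max(y0,0):y1,x0:x0+150]=True
g=roi&(hsv[...,1]>120)&(hsv[...,0]>45)&(hsv[...,0]<85)
v,u=np.where(g);print('green n',len(u));
if len(u): P=backd(c,[[u.mean(),v.mean()]],60.5)[0,:2]-C;ag=np.degrees(np.arctan2(P[1],P[0]));print('green',P,np.hypot(*P),ag)
# ring: black disc centre at top
blk=(roi&(hsv[...,2]<75)).astype(np.uint8);n,l,st,ce=cv2.connectedComponentsWithStats(blk)
for i in range(1,n):
    if st[i,4]>300: print('black',st[i],ce[i])
# sample annulus on ring top plane
for r in(15,18,21,23):
    th=np.radians(np.arange(0,360,4));uv=proj(c,np.c_[C[0]+r*np.cos(th),C[1]+r*np.sin(th),np.full(len(th),83.5)])
    q=uv-[c['cx'],c['cy']];f=cam(c)[2];uv=q*(1+K1*(q**2).sum(1)/f**2)[:,None]+[c['cx'],c['cy']]
    val=cv2.remap(hsv[...,2],uv[:,0].astype(np.float32),uv[:,1].astype(np.float32),cv2.INTER_LINEAR).ravel()
    b=val>130;print(r,[(int(d),int(x)) for d,x in zip(np.degrees(th)[b],val[b])])
E
python3 dial.py pics/d1.png
```

```text
67.4 [430.4584371  142.67295419 199.44862016] [ 3.14158021e+00 -1.21835508e-03  7.29693058e-02] 66.10449829868212
dial px [283.73746743 173.99404484]
green n 32
green [-30.59467387  14.2309006 ] 33.74244509739795 155.05483265354343
black [ 251  137   65   67 2599] [282.5409773  167.65101962]
15 [(220, 139), (224, 216), (228, 220), (232, 151)]
18 [(224, 203), (228, 221), (232, 134)]
21 [(224, 189), (228, 224)]
23 [(224, 155), (228, 193)]
```

>>> {"fn": "jog_arm", "kwargs": {
  "targets": [
    {"xyz": [0.29, 0.019, 0], "spin": 0},
    {"xyz": [0, 0, 0.15], "spin": -0.9},
    {"xyz": [0, 0, 0.15], "spin": -0.9},
    {"xyz": [0, 0, 0.15], "spin": -0.9},
    {"xyz": [0, 0, 0.15], "spin": -0.9},
    {"xyz": [0, 0, 0.15], "spin": -0.9},
    {"xyz": [0, 0, 0.15], "spin": -0.9},
    {"xyz": [0, 0, 0.15], "spin": -0.9},
    {"xyz": [0, 0, 0], "spin": 0},
    {"xyz": [0, 0, 0], "spin": 0}
  ]
}}

```text
time: 68.7
tool_pos: [453.6, 143.1, 115.4]
tcp_rot: [3.141, -0.001, 0.702]
contact_force: [-1.0, 0.0, 0.7]
grip_width: 65.9
finger_force: 0.0
```

>>> {"fn": "jog_arm", "kwargs": {
  "targets": [
    {"xyz": [0, 0, 0.15], "spin": 0},
    {"xyz": [0, 0, 0.2], "spin": 0},
    {"xyz": [0, 0, 0.15], "spin": 0},
    {"xyz": [0, 0, 0.1], "spin": 0},
    {"xyz": [0, 0, 0.04], "spin": 0},
    {"xyz": [0, 0, 0], "spin": 0},
    {"xyz": [0, 0, 0], "spin": 0},
    {"xyz": [0, 0, 0], "spin": 0},
    {"xyz": [0, 0, 0], "spin": 0},
    {"xyz": [0, 0, 0], "spin": 0}
  ]
}}

```text
time: 69.95
tool_pos: [453.2, 143.2, 63.7]
tcp_rot: [3.141, -0.0, 0.704]
contact_force: [-0.2, -0.5, -0.5]
grip_width: 66.3
finger_force: 0.0
```

>>> {"fn": "jog_arm", "kwargs": {
  "targets": [
    {"xyz": [0, 0, 0], "spin": 0},
    {"xyz": [0, 0, 0], "spin": 0},
    {"xyz": [0, 0, 0], "spin": 0},
    {"xyz": [0, 0, 0], "spin": 0},
    {"xyz": [0, 0, 0], "spin": 0},
    {"xyz": [0, 0, 0], "spin": 0},
    {"xyz": [0, 0, 0], "spin": 0},
    {"xyz": [0, 0, 0], "spin": 0},
    {"xyz": [0, 0, 0], "spin": 0},
    {"xyz": [0, 0, 0], "spin": 0}
  ],
  "gripper": 0
}}

```text
time: 71.2
tool_pos: [452.8, 143.4, 63.6]
tcp_rot: [-3.141, 0.0, 0.704]
contact_force: [-3.3, 4.7, 2.9]
grip_width: 49.2
finger_force: 30.0
```

>>> {"fn": "jog_arm", "kwargs": {
  "targets": [
    {"xyz": [0, 0, 0], "spin": 0.5},
    {"xyz": [0, 0, 0], "spin": 0.8},
    {"xyz": [0, 0, 0], "spin": 0.8},
    {"xyz": [0, 0, 0], "spin": 0.8},
    {"xyz": [0, 0, 0], "spin": 0.8},
    {"xyz": [0, 0, 0], "spin": 0.8},
    {"xyz": [0, 0, 0], "spin": 0.8},
    {"xyz": [0, 0, 0], "spin": 0.8},
    {"xyz": [0, 0, 0], "spin": 0.8},
    {"xyz": [0, 0, 0], "spin": 0.8}
  ]
}}

```text
time: 72.45
tool_pos: [452.8, 143.6, 63.6]
tcp_rot: [-3.141, 0.001, -0.069]
contact_force: [-3.6, 6.1, 2.8]
grip_width: 49.2
finger_force: 30.0
```

>>> {"fn": "jog_arm", "kwargs": {
  "targets": [
    {"xyz": [0, 0, 0], "spin": 0.8},
    {"xyz": [0, 0, 0], "spin": 0.8},
    {"xyz": [0, 0, 0], "spin": 0.8},
    {"xyz": [0, 0, 0], "spin": 0.8},
    {"xyz": [0, 0, 0], "spin": 0.8},
    {"xyz": [0, 0, 0], "spin": 0.87},
    {"xyz": [0, 0, 0], "spin": 0},
    {"xyz": [0, 0, 0], "spin": 0},
    {"xyz": [0, 0, 0], "spin": 0},
    {"xyz": [0, 0, 0], "spin": 0}
  ]
}}

```text
time: 73.7
tool_pos: [452.8, 143.8, 63.6]
tcp_rot: [-3.141, 0.001, -0.553]
contact_force: [-2.0, 6.4, 2.1]
grip_width: 49.1
finger_force: 30.0
```

Rotated 1.257 rad. Now I release, rise, and look at the dial numerically.

>>> {"fn": "jog_arm", "kwargs": {
  "targets": [
    {"xyz": [0, 0, 0], "spin": 0},
    {"xyz": [0, 0, 0], "spin": 0},
    {"xyz": [0, 0, 0], "spin": 0},
    {"xyz": [0, 0, 0], "spin": 0},
    {"xyz": [0, 0, 0], "spin": 0},
    {"xyz": [0, 0, -0.2], "spin": 0},
    {"xyz": [0, 0, -0.4], "spin": 0},
    {"xyz": [0, 0, -0.5], "spin": 0},
    {"xyz": [0, 0, -0.5], "spin": 0},
    {"xyz": [0, 0, -0.4], "spin": 0}
  ],
  "gripper": 72
}}

```text
time: 74.95
tool_pos: [453.3, 143.2, 225.4]
tcp_rot: [-3.141, -0.001, -0.553]
contact_force: [-0.4, -0.5, -0.7]
grip_width: 66.0
finger_force: 0.0
```

>>> {"fn": "jog_arm", "kwargs": {
  "targets": [
    {"xyz": [-0.15, 0, -0.1], "spin": -0.9},
    {"xyz": [-0.15, 0, 0], "spin": -0.9},
    {"xyz": [0, 0, 0], "spin": -0.9},
    {"xyz": [0, 0, 0], "spin": -0.9},
    {"xyz": [0, 0, 0], "spin": -0.9},
    {"xyz": [0, 0, 0], "spin": -0.9},
    {"xyz": [0, 0, 0], "spin": -0.9},
    {"xyz": [0, 0, 0], "spin": 0},
    {"xyz": [0, 0, 0], "spin": 0},
    {"xyz": [0, 0, 0], "spin": 0}
  ]
}}

```text
time: 76.2
tool_pos: [432.2, 154.8, 231.6]
tcp_rot: [3.141, -0.0, 0.076]
contact_force: [0.3, -0.3, 0.1]
grip_width: 65.9
finger_force: 0.0
```

```bash
python3 dial.py pics/d2.png; python3 - <<'E'
from h import *
from plant import bot
# red line on knob: world angle before/after; lid & lifter & tile checks
C=np.array([453.8,142.9])
a=cv2.imread('pics/scene0.png');c,s=snap('scene');cv2.imwrite('pics/s13.png',s)
for n,(y0,y1,x0,x1) in{'lid':(185,225,262,303),'timer':(190,228,312,334),'pot':(187,211,301,317),'potblue':(156,180,288,304),'tin':(240,282,378,418),'lifter':(238,290,248,300)}.items():
    r=cv2.matchTemplate(s[y0-12:y1+12,x0-12:x1+12],a[y0:y1,x0:x1],cv2.TM_CCOEFF_NORMED);m=cv2.minMaxLoc(r);print(n,round(m[1],3),m[3],'same=(12,12)')
def red(im,cal):
    h=cv2.cvtColor(im,cv2.COLOR_BGR2HSV);u0=proj(cal,[[*C,98.5]])[0].astype(int);m=np.zeros(h.shape[:2],bool);m[u0[1]-14:u0[1]+14,u0[0]-14:u0[0]+14]=1
    v,u=np.where(m&(h[...,1]>100)&((h[...,0]<10)|(h[...,0]>170)));P=backd(cal,[[u.mean(),v.mean()]],98.5)[0,:2]-C;return len(u),P,np.degrees(np.arctan2(P[1],P[0]))
cal=bot.get_calibration('scene');print('red before',red(a,cal),'after',red(s,cal))
E
```

```text
76.2 [432.15820027 154.8310087  231.63876815] [ 3.14145893e+00 -7.51486685e-06  7.58301523e-02] 65.85136372000478
dial px [297.38308031 170.19505426]
green n 21
green [-31.08224697  14.55289402] 34.32044290704073 154.91072523296887
black [ 267  137   59   60 2118] [295.84230406 164.54202077]
15 [(152, 193), (156, 224), (160, 189)]
18 [(152, 169), (156, 224), (160, 177)]
21 [(152, 137), (156, 224), (160, 172)]
23 [(156, 216), (160, 160)]
lid 0.924 (12, 12) same=(12,12)
timer 1.0 (12, 12) same=(12,12)
pot 1.0 (12, 12) same=(12,12)
potblue 1.0 (12, 12) same=(12,12)
tin 1.0 (12, 12) same=(12,12)
lifter 0.879 (7, 13) same=(12,12)
red before (4, array([3.32168345, 6.06875966]), np.float64(61.30628658024687)) after (4, array([3.32168345, 6.06875966]), np.float64(61.30628658024687))
```

```bash
python3 - <<'E'
from h import *
from plant import bot
a=cv2.imread('pics/scene0.png');s=cv2.imread('pics/s13.png');k=5
A=cv2.resize(a,None,fx=k,fy=k,interpolation=cv2.INTER_CUBIC);S=cv2.resize(s,None,fx=k,fy=k,interpolation=cv2.INTER_CUBIC)
for n,(y0,y1,x0,x1) in{'cornerR':(192,206,288,304),'edge -y':(200,222,262,290),'near corner':(212,228,250,264),'loop leg':(178,198,260,274),'far corner':(150,160,250,266)}.items():
    r=cv2.matchTemplate(S[(y0-6)*k:(y1+6)*k,(x0-6)*k:(x1+6)*k],A[y0*k:y1*k,x0*k:x1*k],cv2.TM_CCOEFF_NORMED);m=cv2.minMaxLoc(r);print(n,round(m[1],3),(np.array(m[3])/k-6).tolist())
c=bot.get_calibration('scene')
P=np.array([[557.5,150,146.],[557.5,150,152.],[557.5,152,146],[559.5,150,146]]);q=proj(c,P);print('6mm up',q[1]-q[0],'2mm y',q[2]-q[0],'2mm x',q[3]-q[0])
E
```

```text
cornerR 0.882 [0.0, -0.40000000000000036]
edge -y 0.958 [-0.7999999999999998, 0.0]
near corner 0.991 [0.0, 0.0]
loop leg 0.985 [-0.40000000000000036, -0.20000000000000018]
far corner 0.953 [-1.0, -0.20000000000000018]
6mm up [-0.12026156 -2.12622199] 2mm y [-0.42149752 -0.58867882] 2mm x [ 0.87026535 -0.31039287]
```

The lid is home (no height shift, under about 2 mm sideways), the ring's line is on the green mark, the red heat line is unchanged, and the bystanders haven't moved. I'm handing in the job.

```bash
python3 -c "
from plant import bot
print(bot.close_job())"
```

```text
the job is handed in; nothing more can be done
None
```

Job handed in at about 76 s without a verdict shown: by my last checks both tiles (there was no grey one) are flush, the lid is home, the outer ring is within about 1° of the green mark, the heat knob is unchanged, the lifter is back on its pad, and the bystanders have not moved.

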